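# Lock the nested presentation canister on the jewellery counter

## Robot

A 7-joint arm with a two-finger parallel gripper is mounted at the origin on the work surface. World frame = base frame: x ahead of the robot, y to its left, z up, the work surface at z = 0. Lengths are in m, angles in degrees, forces in N, time in s.
With the tool pointing down it reaches from about 0.4 to 0.875 m from the base axis. Payload 4.4 kg.
Tool frame: the origin (TCP) lies on the front face of the gripper's body, between the roots of the fingers; the fingertips stand 73 mm ahead of it and the grasp point (between the pads) lies 54 mm ahead of it; z points along the fingers, y is the direction in which the jaws open and shut (so a half turn about z gives the same grasp; the last joint's range is limited). The gripper opens to 85 mm and grips with 20 to 120 N. Pads are 22 mm wide; open, the fingers measure 114 mm over their backs; the gripper's body (76 mm by 85 mm) begins 54 mm behind the grasp point. The pads swing forward as they close: fully open they stand 13 mm farther back than shut.
Start: joints at [72.548, 36.005, 2.206, 86.941, -1.547, 57.084, -1.146], TCP at [0.154, -0.632, 0.304] pointing down, gripper open.
Joint ranges: [-175.42, 175.42], [-21.48, 121.26], [-71.46, 75.88], [10.55, 141.38], [-63.04, 243.04], [13.31, 113.54], [-168.57, 168.57]. Speed limits (degrees/s): [147.25, 147.25, 180, 180, 180, 180, 180].

## Interface

Orientations are given as [roll, pitch, yaw] about the fixed x, y, z axes, in that order (R = Rz(yaw) Ry(pitch) Rx(roll)).
In Python, from bench import r gives the robot as it stands.
- The arm moves only by the shell command python3 -m inch 'ROWS' [FORCE]. ROWS is JSON, a list of rows, each an object with "linear": the shift along the tool's x, y, z in mm, a list of three; "turn": the turn, a rotation vector about the tool's x, y, z in degrees, a list of three; "fingers": the closure in counts, from 0 (fully open) to 255 (shut). In form: [{"linear": [dx, dy, dz], "turn": [wx, wy, wz], "fingers": fingers}, ...]. A call has 1 to 8 rows; each row is the pose to reach, as a shift and turn from the pose commanded when the call began, along the tool's axes at that moment; what a row does not reach only later rows make up. A row lasts 1/10 s, in which the tool goes at most 50 mm and 8.59 degrees, less where a joint would pass 70% of its speed; a pose out of reach is approached as far as the arm can. A call with a gripper value outside its range is refused whole. The fingers move at their own pace and stop on an object; FORCE is the grip in N (left out, the last holds). Time passes only in rows, so rows that repeat a pose let the fingers close. It gives the time, the measured TCP pose, the force and the opening at its end, in the units of the state.
- r.get_obs(): the state, without advancing time (a new reading comes with each control period).
- r.camera(name): name is "side" or "top"; returns the picture (400x640x3 uint8, red, green, blue); there is no depth.
- r.calibration(name): a dict with "camera_matrix" (3x3 intrinsics, pixels), "world_from_camera" (4x4, takes a point from camera to world coordinates). Camera axes: x right, y up, looking along -z (the intrinsics and any distortion apply to the point x, -y, -z); pixel columns grow to the right and rows downward; lengths in m; the calibration is good to about 2 mm. A picture is of the moment at which its call begins. calibration takes no time and is no camera call.
- r.finish_job(): hands the job in, once; it reports no verdict.
The state is a dict: "time_s": time; "qpos": joint angles; "joint_vel": joint speeds; "effort": joint torques, N m; "tcp_pos": TCP position; "tcp_rot": TCP orientation; "ft_force": force on the tool from outside, world axes, zero at the start; "moment": the same for the moment, N m; "width": finger opening in m.
Only numpy, scipy, OpenCV 4.12 (cv2) and the standard library are available. Lean on these libraries where they do the work, as an engineer would, in place of code of your own. Each camera call takes 0.05 s, during which the arm holds its last target. There are 200 camera calls.

## Task

Lock the steel canister away: stand it upright on the counter, knob up, and let go; then take it by its knob and lower it upright into the well of the wooden base. Set the hollow wooden cap flat on the base over it, ears clear of the two hooked keepers, and turn it clockwise (from above) until the ears are fully home under the keepers. Leave the other things where they are.

Things in the scene. Friction and masses are not known exactly. Their poses are not given: they have to be found in the camera images.
- base: Display base, fixed: dark wooden round pedestal, 148 mm diameter, flat top 62 mm above the counter, a round well in its centre and two brass hooked keepers on top at its own +x and -x. Cap and base are alike after a half turn: the cap is locked when its x axis lies along the base's x, either way round. Origin: centre of the underside, on the counter; z up.
- base_well (a point): Centre of the well's floor, 8 mm above the counter. The well is 66 mm across; a brass lip stands round its mouth: outer diameter 74 mm, top 74 mm above the counter (12 mm above the flat top).
- base_keeper (a point): On the flat top, 61 mm from the base's axis, under the +x keeper's roof; the -x keeper is the same turned half round. Roof: radius 50 to 72 mm, y -15 to +12 mm, underside 10.5 and top 17.5 mm above this point. Closed outside (radius over 65 mm) and by a stop at y = -9 mm; open at +y and inwards, so ears enter turning clockwise seen from above (yaw decreasing).
- cap: Hollow outer cap, dark wood, open below, loose, about 250 g, standing on its rim: 90 mm outside, 82 mm inside diameter, 50 mm deep inside, top at 56 mm. On the base its rim goes round the lip (4 mm play) and rests on the flat top. It comes down clear of the keepers when its yaw minus the base's (modulo pi) is 0.55 to 2.5 rad. Origin: centre of the rim's plane (underside); z up.
- cap_ear (a point): Middle of the cap's +x ear, 52 mm from its axis, 4 mm above the rim's plane. Two brass ears, on the +x and -x sides: 16 mm wide, 8 mm thick, reaching 60 mm from the axis, undersides level with the rim.
- cap_bar (a point): Middle of the brass bar handle on top of the cap, 69 mm above the rim's plane. The bar runs along the cap's x: 60 mm long, 12 mm wide, from 56 to 82 mm above the rim.
- inner: Smaller closed steel canister, loose, about 200 g: octagonal body 50 mm across flats (54 over corners), 60 mm long, then a round knob on its axis; 100 mm in all. Starts lying on a flat, its y axis level. Origin: centre of the flat end without the knob (lying: 25 mm above the counter); x runs along the canister to the knob, so x points up when it stands upright.
- inner_knob (a point): Middle of the steel canister's knob, 80 mm from its flat end. The knob is round, 16 mm diameter, 40 mm long.
- ring_box: Bystander: closed blue ring box 56 x 56 x 45 mm, loose. Origin: centre of underside.
- loupe: Bystander: folded jeweller's loupe lying flat, black disc of 32 mm with steel cover reaching 48 mm to its +x, 14 mm high, loose. Origin: under the disc's centre.
- dish: Bystander: white dish, 90 mm diameter, 28 mm high, loose. Origin: centre of underside.
Not all that is in view belongs to the job. Leave any pink look-alike of the cap alone. What is shaped like the inner but red is not meant.

How it is judged (in metres and radians):
On the way, in this order (a step that is already met when the one before it is completed fails the run):
1. the steel canister stands upright on the counter, knob up, and is let go (angle between inner's own x axis and vertical below 0.1 rad and height (world z) of inner below 0.006 m and horizontal distance between inner and base above 0.09 m and contact force between the fingers and inner below 0.05 N), for 0.2 s.
2. it stands upright in the base's well (horizontal distance between inner and base below 0.014 m and angle between inner's own x axis and vertical below 0.15 rad and z of inner in the frame of base between 0.004 and 0.013 m), for 0.2 s.
3. the cap sits flat on the base around the lip, its ears still clear of the keepers (horizontal distance between cap and base below 0.008 m and z of cap in the frame of base between 0.058 and 0.065 m and angle between cap's own z axis and vertical below 0.06 rad and angle between the x axis of cap and the x axis of base, either way round above 0.4 rad), for 0.1 s.
At the end, for the whole second after the job is handed in: Steel canister upright in the well (14 mm of centre, tilt under 0.15 rad, within 5 mm of the floor); cap flat on the base (8 mm of centre, 4 mm in height, tilt under 0.06 rad), ears under the keepers (0.15 rad of locked); both at rest (all of step 2 and horizontal distance between cap and base below 0.008 m and z of cap in the frame of base between 0.058 and 0.065 m and angle between cap's own z axis and vertical below 0.06 rad and angle between the x axis of cap and the x axis of base, either way round below 0.15 rad and linear speed of each of cap, inner below 0.01 m/s and angular speed of cap below 0.05 rad/s); the robot touches nothing.
It fails at once if a bystander (ring box) is moved by more than 30 mm (distance of ring_box from where it was at the start of the episode above 0.03 m).
It fails at once if a bystander (loupe) is moved by more than 30 mm (distance of loupe from where it was at the start of the episode above 0.03 m).
It fails at once if a bystander (dish) is moved by more than 30 mm (distance of dish from where it was at the start of the episode above 0.03 m).
It also fails if it takes over 72 s, if anything falls off the work surface, if the arm or the gripper's body presses on something with over 40 N, if the wrist force passes 120 N, or if a joint passes its speed limit or range.

## Working session

There is one attempt and no reset: what is moved stays moved. The work goes in short steps, Python scripts to look and compute and a shell command to move; the robot and the scene stay as the last step left them, time stands still between calls to the robot, and variables do not carry over. Pictures are saved under pics/ and viewed, about 8 in all and at most 12, crops included, and the job is handed in when it is done.

```bash
ls; mkdir -p pics; python3 - <<'E'
from bench import r
import cv2
o=r.get_obs();print(o)
for n in("top","side"):
    im=r.camera(n);cv2.imwrite(f"pics/{n}0.png",im[:,:,::-1]);c=r.calibration(n);print(n,c)
E
```

```text
pics
{'time_s': 0.0, 'qpos': array([72.54852385, 36.05785665,  2.20271084, 86.99662688, -1.54660718,
       57.08366415, -1.14640054]), 'joint_vel': array([ 0.08406791, -0.0429599 , -0.04930542,  0.02624014, -0.08213314,
       -0.0010762 , -0.024747  ]), 'effort': array([-3.45737271e-04, -5.63396859e+01,  1.22616995e+00, -1.93441880e+01,
        1.10155600e-02,  1.04938756e-02, -2.59648448e-05]), 'tcp_pos': array([ 0.15365057, -0.63107305,  0.30299749]), 'tcp_rot': array([-1.79891552e+02,  1.79862552e-03,  1.36810037e+01]), 'ft_force': array([-0.01400245,  1.08851458,  0.81395102]), 'moment': array([-0.04972045, -0.03507741, -0.02515438]), 'width': 0.08553471358695061}
top {'camera_matrix': array([[425.0100258 ,   0.        , 327.16935027],
       [  0.        , 425.0100258 , 203.48392669],
       [  0.        ,   0.        ,   1.        ]]), 'world_from_camera': array([[ 0.01868032,  0.98795721, -0.15359558,  0.38380557],
       [-0.99980906,  0.01933941,  0.00279797,  0.03397174],
       [ 0.00573472,  0.15351398,  0.98812983,  1.19810014],
       [ 0.        ,  0.        ,  0.        ,  1.        ]])}
side {'camera_matrix': array([[407.96032324,   0.        , 322.69287145],
       [  0.        , 407.96032324, 196.77752941],
       [  0.        ,   0.        ,   1.        ]]), 'world_from_camera': array([[-8.93885615e-01,  3.47200649e-01, -2.83584586e-01,
         2.82692472e-01],
       [-4.48295112e-01, -6.92346312e-01,  5.65409654e-01,
         5.36560071e-01],
       [-2.81433602e-05,  6.32541140e-01,  7.74526763e-01,
         7.73946910e-01],
       [ 0.00000000e+00,  0.00000000e+00,  0.00000000e+00,
         1.00000000e+00]])}
```

View pics/top0.png

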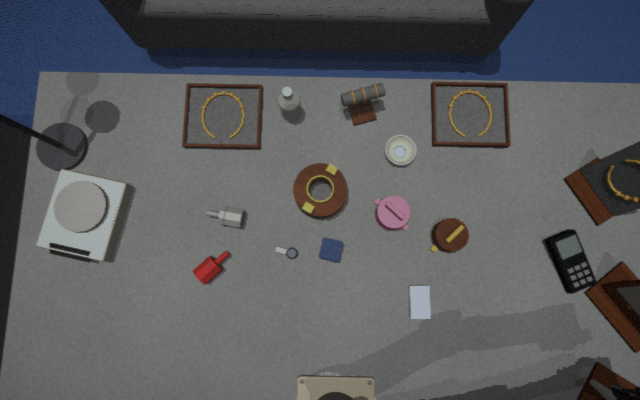

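View pics/side0.png

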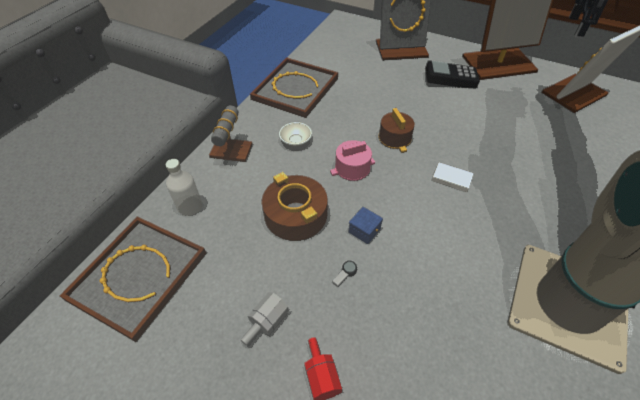

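Top view: base at (320,190), canister at (230,217) with knob to the left, cap at (452,235), pink decoy at (393,212), ring box (331,250), loupe (290,253), dish (401,151). I'll zoom in to measure.

```bash
cat > h.py <<'E'
import numpy as np,cv2
from bench import r
def pt(cam,u,v,z):
    c=r.calibration(cam);K=c["camera_matrix"];T=c["world_from_camera"]
    d=np.array([(u-K[0,2])/K[0,0],-(v-K[1,2])/K[1,1],-1]);d=T[:3,:3]@d
    return T[:3,3]+d*(z-T[2,3])/d[2]
def px(cam,p):
    c=r.calibration(cam);K=c["camera_matrix"];T=c["world_from_camera"]
    q=T[:3,:3].T@(np.asarray(p,float)-T[:3,3]);return np.array([K[0,2]-K[0,0]*q[0]/q[2],K[1,2]+K[1,1]*q[1]/q[2]])
def crop(im,u,v,w,s):
    c=im[v-w//2:v+w//2,u-w//2:u+w//2];c=cv2.resize(c,None,fx=s,fy=s,interpolation=cv2.INTER_CUBIC).copy()
    for k in range(0,w,10):
        p=k*s;cv2.putText(c,str(u-w//2+k),(p,8),0,.3,(255,255,0));cv2.putText(c,str(v-w//2+k),(0,p+4),0,.3,(255,255,0));cv2.line(c,(p,10),(p,15),(255,255,0));cv2.line(c,(22,p),(27,p),(255,255,0))
    return c
E
python3 - <<'E'
from h import *
t=cv2.imread("pics/top0.png");s=cv2.imread("pics/side0.png")
L=[crop(t,320,190,64,4),crop(t,452,235,64,4),crop(t,225,217,64,4)]
M=[crop(s,295,205,86,3)[:256,:256],crop(s,397,130,64,4),crop(s,265,318,64,4)]
cv2.imwrite("pics/m1.png",np.vstack([np.hstack(L),np.hstack(M)]))
E
```

```text
(no output)
```

View pics/m1.png

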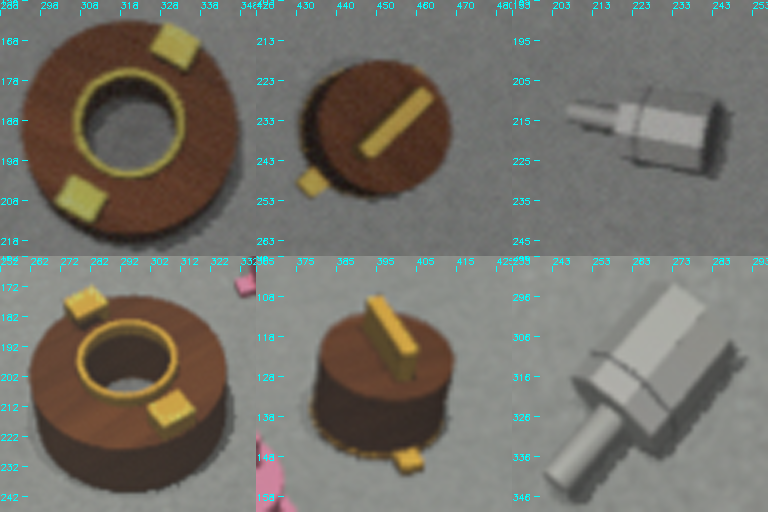

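```bash
python3 - <<'E'
from h import *
np.set_printoptions(precision=4,suppress=True)
o=.4
def P(n,c,u,v,z): print(n,c,pt(c,u-o,v-o,z))
P("lip","top",320.5,188.5,.074)
P("k1","top",331.75,169.5,.0795);P("k2","top",308.25,207.75,.0795)
# side base crop scale 3 origin (252,162), shown at y offset 256
f=lambda x,y:(252+x/3,162+(y-256)/3)
P("lip","side",*f(128,360),.074);P("k1","side",*f(86,302),.0795);P("k2","side",*f(171,408),.0795)
P("captop","top",452,234.75,.056);P("bar1","top",463,226,.082);P("bar2","top",447.75,241,.082);P("ear","top",434.2,248.5,.008)
g=lambda x,y:(365+(x-256)/4,98+(y-256)/4)
P("captop","side",*g(386,354),.056);P("bar1","side",*g(376,300),.082);P("bar2","side",*g(408,355),.082);P("ear","side",*g(409,459),.008)
P("kn tip","top",207.5,212.5,.025);P("flatfar","top",241.25,217.5,.05);P("flatnear","top",219.25,214.5,.05)
P("kn tip","side",244,340.75,.025);P("flatfar","side",277.5,296.5,.05);P("flatnear","side",253.25,319.75,.05)
P("ringbox","top",331,250,.045);P("loupe","top",292,253,.01);P("dish","top",401,151,.02);P("pink","top",393,212,.056);P("red","top",208,270,.03)
E
```

```text
lip top [0.6001 0.0506 0.074 ]
k1 top [0.6518 0.0213 0.0795]
k2 top [0.5463 0.082  0.0795]
lip side [0.596  0.0525 0.074 ]
k1 side [0.65   0.0207 0.0795]
k2 side [0.5447 0.0812 0.0795]
captop top [ 0.4838 -0.306   0.056 ]
bar1 top [ 0.5052 -0.3279  0.082 ]
bar2 top [ 0.4648 -0.2866  0.082 ]
ear top [ 0.4486 -0.2694  0.008 ]
captop side [ 0.4833 -0.3069  0.056 ]
bar1 side [ 0.5008 -0.3249  0.082 ]
bar2 side [ 0.4631 -0.2818  0.082 ]
ear side [ 0.446  -0.2691  0.008 ]
kn tip top [0.5354 0.3639 0.025 ]
flatfar top [0.5202 0.2645 0.05  ]
flatnear top [0.5273 0.3247 0.05  ]
kn tip side [0.5341 0.3602 0.025 ]
flatfar side [0.5158 0.2662 0.05  ]
flatnear side [0.5321 0.3259 0.05  ]
ringbox top [0.4372 0.0191 0.045 ]
loupe top [0.4285 0.1268 0.01  ]
dish top [ 0.7243 -0.1767  0.02  ]
pink top [ 0.5425 -0.1472  0.056 ]
red top [0.3776 0.3514 0.03  ]
```

Canister: flat end ≈(0.518,0.265), knob tip ≈(0.535,0.362), axis yaw ≈80.5°. Base: (0.5985,0.0513), yaw ≈-28.5°. Cap: (0.484,-0.306), yaw ≈134°. The spans between keepers, along the canister and ear to centre all match the given sizes. Next, a helper that turns target poses into rows.

```bash
cat > go.py <<'E'
import sys,numpy as np
from scipy.spatial.transform import Rotation as R
from bench import r
np.set_printoptions(precision=2,suppress=True)
# args: grasp point x y z, yaw (tool x azimuth), tilt about tool y (deg); prints linear/turn
def rot(yaw,tilt): return R.from_euler('z',yaw,degrees=True)*R.from_euler('x',180,degrees=True)*R.from_euler('y',tilt,degrees=True)
o=r.get_obs();C=R.from_euler('xyz',o['tcp_rot'],degrees=True);p=o['tcp_pos']
print('t',o['time_s'],'tcp',p*1e3,'rpy',o['tcp_rot'],'grasp',(p+C.apply([0,0,.054]))*1e3,'q',o['qpos'],'F',o['ft_force'],'w',o['width']*1e3)
a=[float(v) for v in sys.argv[1:]]
for i in range(0,len(a),5):
    x,y,z,yaw,tilt=a[i:i+5];T=rot(yaw,tilt);q=np.array([x,y,z])-T.apply([0,0,.054])
    print(a[i:i+5],'linear',C.inv().apply(q-p)*1e3,'turn',(C.inv()*T).as_rotvec(degrees=True))
E
python3 go.py .52 -.35 .25 60 0  .6 0.0 .25 80.5 0 .525 .307 .13 80.5 0
```

```text
t 0.1 tcp [ 153.68 -631.11  303.09] rpy [-179.9     0.     13.68] grasp [ 153.65 -631.02  249.09] q [72.55 36.05  2.2  86.99 -1.55 57.09 -1.15] F [-0.65 -0.15 -0.66] w 85.59700612438904
[0.52, -0.35, 0.25, 60.0, 0.0] linear [ 422.43 -186.47   -0.6 ] turn [ -0.09  -0.04 -46.32]
[0.6, 0.0, 0.25, 80.5, 0.0] linear [ 582.95 -507.61   -0.05] turn [ -0.09  -0.06 -66.82]
[0.525, 0.307, 0.13, 80.5, 0.0] linear [ 582.71 -823.43  120.49] turn [ -0.09  -0.06 -66.82]
```

```bash
python3 -m inch '[{"linear":[50,-20,0],"turn":[0,0,-6],"fingers":0},{"linear":[98,-40,0],"turn":[0,0,-12],"fingers":0},{"linear":[145,-60,0],"turn":[0,0,-18],"fingers":0},{"linear":[192,-82,0],"turn":[0,0,-24],"fingers":0},{"linear":[240,-105,0],"turn":[0,0,-30],"fingers":0},{"linear":[290,-125,0],"turn":[0,0,-36],"fingers":0},{"linear":[335,-148,0],"turn":[0,0,-42],"fingers":0},{"linear":[380,-170,0],"turn":[0,0,-46],"fingers":0}]'; python3 go.py  .6 0.0 .25 80.5 0
```

```text
time_s: 0.9
tcp_pos: [0.4712, -0.3856, 0.3036]
tcp_rot: [-180.0, -0.0, 59.9]
ft_force: [0.7, -0.0, -0.3]
width: 0.0853
t 0.9 tcp [ 471.25 -385.56  303.64] rpy [-179.97   -0.     59.88] grasp [ 471.22 -385.54  249.64] q [ 43.4   32.83 -10.79  93.62   7.19  54.26  -0.04] F [ 0.68 -0.05 -0.34] w 85.2637589069471
[0.6, 0.0, 0.25, 80.5, 0.0] linear [398.1  -82.13  -0.31] turn [ -0.03  -0.01 -20.62]
```

```bash
python3 -m inch '[{"linear":[50,-10,0],"turn":[0,0,-4],"fingers":0},{"linear":[100,-20,0],"turn":[0,0,-8],"fingers":0},{"linear":[150,-30,0],"turn":[0,0,-12],"fingers":0},{"linear":[199,-41,0],"turn":[0,0,-16],"fingers":0},{"linear":[248,-51,0],"turn":[0,0,-20.6],"fingers":0},{"linear":[297,-61,0],"turn":[0,0,-20.6],"fingers":0},{"linear":[346,-71,0],"turn":[0,0,-20.6],"fingers":0},{"linear":[390,-82,0],"turn":[0,0,-20.6],"fingers":0}]'; python3 go.py  .525 .307 .2 80.5 0
```

```text
time_s: 1.7
tcp_pos: [0.5965, -0.007, 0.3036]
tcp_rot: [-180.0, 0.0, 80.3]
ft_force: [0.3, -1.3, 0.2]
width: 0.0857
t 1.7 tcp [596.54  -7.03 303.61] rpy [-179.98    0.     80.28] grasp [596.52  -7.03 249.61] q [  8.77  32.3  -17.02  95.51  11.16  53.88 -22.09] F [ 0.31 -1.26  0.17] w 85.68955154802096
[0.525, 0.307, 0.2, 80.5, 0.0] linear [ 297.45 -123.52   49.63] turn [-0.02  0.   -0.22]
```

```bash
python3 -m inch '[{"linear":[42,-18,8],"turn":[0,0,0],"fingers":0},{"linear":[85,-35,16],"turn":[0,0,0],"fingers":0},{"linear":[128,-53,24],"turn":[0,0,0],"fingers":0},{"linear":[170,-71,32],"turn":[0,0,0],"fingers":0},{"linear":[212,-88,38],"turn":[0,0,0],"fingers":0},{"linear":[255,-106,44],"turn":[0,0,0],"fingers":0},{"linear":[297,-124,50],"turn":[0,0,0],"fingers":0},{"linear":[297,-124,50],"turn":[0,0,0],"fingers":0}]'; python3 go.py  .525 .307 .13 80.5 -25 .525 .307 .03 80.5 -25
```

```text
time_s: 2.5
tcp_pos: [0.5198, 0.3134, 0.2531]
tcp_rot: [-179.8, -0.3, 80.9]
ft_force: [-1.4, 0.2, 0.2]
width: 0.0854
t 2.5 tcp [519.85 313.39 253.09] rpy [-179.77   -0.29   80.94] grasp [519.68 313.7  199.09] q [-23.5   36.43 -16.18  96.85  12.28  48.44 -53.91] F [-1.39  0.24  0.15] w 85.37018446617857
[0.525, 0.307, 0.13, 80.5, -25.0] linear [16.94  6.57 74.21] turn [ -0.13 -25.29   0.48]
[0.525, 0.307, 0.03, 80.5, -25.0] linear [ 16.43   6.97 174.2 ] turn [ -0.13 -25.29   0.48]
```

```bash
python3 -m inch '[{"linear":[6,2,20],"turn":[0,-8,0],"fingers":0},{"linear":[11,4,40],"turn":[0,-16,0],"fingers":0},{"linear":[17,5,60],"turn":[0,-25,0],"fingers":0},{"linear":[17,5,70],"turn":[0,-25,0],"fingers":0},{"linear":[17,5,70],"turn":[0,-25,0],"fingers":0},{"linear":[17,5,70],"turn":[0,-25,0],"fingers":0}]'; python3 go.py  .525 .307 .03 80.5 -25
python3 - <<'E'
from h import *
t=r.camera("top");s=r.camera("side")
cv2.imwrite("pics/m2.png",np.hstack([crop(t,225,217,80,5),crop(s,265,310,80,5)])[:,:,::-1])
E
```

```text
time_s: 3.1
tcp_pos: [0.5326, 0.3188, 0.1847]
tcp_rot: [180.0, 25.0, 80.2]
ft_force: [0.3, -0.7, -0.4]
width: 0.0853
t 3.1 tcp [532.57 318.81 184.73] rpy [179.95  24.97  80.15] grasp [528.72 296.34 135.77] q [-37.12  49.56  -6.16  83.96  21.42  68.45 -63.57] F [ 0.31 -0.71 -0.39] w 85.31407836179523
[0.525, 0.307, 0.03, 80.5, -25.0] linear [53.62 -5.66 91.72] turn [-0.1  -0.03 -0.32]
```

View pics/m2.png

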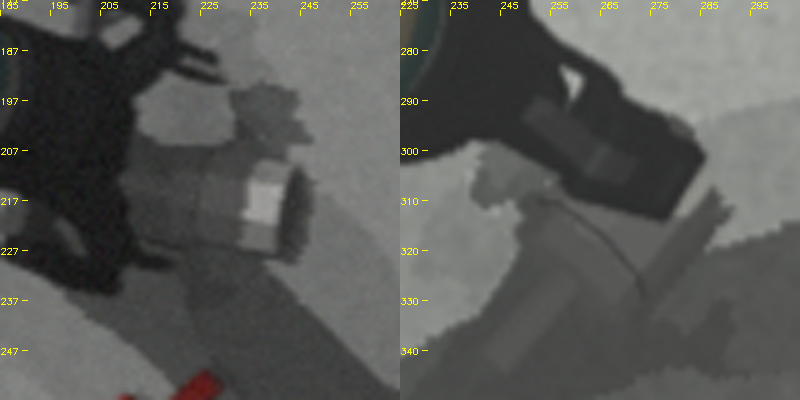

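The fingers straddle the canister and are aligned with it (body end at top px (240,217)). Descending to grasp.

```bash
python3 -m inch '[{"linear":[18,-5,30],"turn":[0,0,0],"fingers":0},{"linear":[36,-5,61],"turn":[0,0,0],"fingers":0},{"linear":[47,-5,80],"turn":[0,0,0],"fingers":0},{"linear":[54,-5,92],"turn":[0,0,0],"fingers":0},{"linear":[54,-5,92],"turn":[0,0,0],"fingers":0},{"linear":[54,-5,92],"turn":[0,0,0],"fingers":0}]'; python3 go.py  .525 .307 .03 80.5 -25
```

```text
time_s: 3.8
tcp_pos: [0.5296, 0.3312, 0.0792]
tcp_rot: [179.9, 24.9, 80.2]
ft_force: [0.5, -0.8, -0.2]
width: 0.0856
t 3.8 tcp [529.63 331.15  79.21] rpy [179.91  24.92  80.19] grasp [525.84 308.72  30.24] q [-38.47  57.95  -5.4   84.35  22.85  60.2  -67.32] F [ 0.47 -0.78 -0.16] w 85.56084510646366
[0.525, 0.307, 0.03, 80.5, -25.0] linear [-1.49 -0.58  0.99] turn [-0.04 -0.08 -0.28]
```

```bash
python3 -m inch '[{"linear":[0,0,0],"turn":[0,0,0],"fingers":255},{"linear":[0,0,0],"turn":[0,0,0],"fingers":255},{"linear":[0,0,0],"turn":[0,0,0],"fingers":255},{"linear":[0,0,0],"turn":[0,0,0],"fingers":255},{"linear":[0,0,0],"turn":[0,0,0],"fingers":255},{"linear":[0,0,0],"turn":[0,0,0],"fingers":255},{"linear":[0,0,0],"turn":[0,0,0],"fingers":255}]' 80; python3 go.py  .525 .307 .15 80.5 -25 .525 .307 .15 30 20
```

```text
time_s: 4.5
tcp_pos: [0.5293, 0.3323, 0.0792]
tcp_rot: [179.9, 24.9, 80.3]
ft_force: [-0.1, 0.9, 6.5]
width: 0.0486
t 4.5 tcp [529.34 332.29  79.19] rpy [179.89  24.89  80.25] grasp [525.59 309.87  30.21] q [-38.56  57.97  -5.42  84.3   22.85  60.22 -67.33] F [-0.12  0.86  6.49] w 48.58275816867946
[0.525, 0.307, 0.15, 80.5, -25.0] linear [ -52.98    0.11 -107.43] turn [ 0.   -0.11 -0.22]
[0.525, 0.307, 0.15, 30.0, 20.0] linear [-85.15 -14.02 -94.52] turn [ 2.29 41.87 51.49]
```

Gripped. Lifting, then tilting.

```bash
python3 -m inch '[{"linear":[-18,0,-36],"turn":[0,0,0],"fingers":255},{"linear":[-36,0,-72],"turn":[0,0,0],"fingers":255},{"linear":[-53,0,-107],"turn":[0,0,0],"fingers":255},{"linear":[-70,0,-140],"turn":[0,0,0],"fingers":255},{"linear":[-70,0,-140],"turn":[0,0,0],"fingers":255},{"linear":[-70,0,-140],"turn":[0,0,0],"fingers":255}]'; python3 go.py .56 .325 .19 30 0 .57 .33 .19 30 20 .58 .335 .19 30 40
```

```text
time_s: 5.1
tcp_pos: [0.5281, 0.3273, 0.2349]
tcp_rot: [179.9, 24.9, 80.2]
ft_force: [-0.4, -1.0, -2.0]
width: 0.0483
t 5.1 tcp [528.09 327.34 234.93] rpy [179.93  24.9   80.24] grasp [524.3  304.92 185.95] q [-37.64  46.29  -6.66  81.98  20.46  73.54 -62.46] F [-0.4  -0.95 -1.97] w 48.34239723027433
[0.56, 0.325, 0.19, 30.0, 0.0] linear [-1.   31.86 -9.5 ] turn [10.98 23.24 49.44]
[0.57, 0.33, 0.19, 30.0, 20.0] linear [-4.34 26.66 -4.36] turn [ 2.26 41.9  51.46]
[0.58, 0.335, 0.19, 30.0, 40.0] linear [-3.81 23.17  5.72] turn [-6.89 60.47 52.45]
```

```bash
python3 -m inch '[{"linear":[0,4,-1],"turn":[0.3,5,6],"fingers":255},{"linear":[-1,8,-1],"turn":[0.6,10,12.5],"fingers":255},{"linear":[-2,11,-2],"turn":[0.9,15,19],"fingers":255},{"linear":[-2,14,-3],"turn":[1,20,25],"fingers":255},{"linear":[-3,17,-3],"turn":[1.2,25,31],"fingers":255},{"linear":[-3,20,-4],"turn":[1.6,30,37],"fingers":255},{"linear":[-4,24,-4],"turn":[2,36,44],"fingers":255},{"linear":[-4,27,-4],"turn":[2.3,42,51.5],"fingers":255}]'; python3 go.py .575 .33 .19 30 40 .58 .335 .19 30 65
```

```text
time_s: 5.9
tcp_pos: [0.5538, 0.3191, 0.2378]
tcp_rot: [179.6, -18.9, 31.0]
ft_force: [0.1, 0.6, -1.3]
width: 0.0489
t 5.9 tcp [553.83 319.12 237.79] rpy [179.63 -18.93  30.95] grasp [569.03 327.83 186.71] q [-32.38  33.91  -0.79 107.83   4.39  19.4  -95.96] F [ 0.13  0.61 -1.32] w 48.893013945045695
[0.575, 0.33, 0.19, 30.0, 40.0] linear [-12.44   0.96   2.53] turn [-0.11 21.06  0.9 ]
[0.58, 0.335, 0.19, 30.0, 65.0] linear [-25.43  -1.09  17.67] turn [-0.31 46.06  0.88]
```

Wrist joint 6 reaches its limit when tilting outward. The joints show tilt ≈ 180−(j2+j4+j6), so tilting inward has room. I'll turn the tool half round and tilt it towards the robot.

```bash
python3 go.py .54 .295 .19 95 0; python3 -m inch '[{"linear":[0,0,0],"turn":[0,-8,0],"fingers":255},{"linear":[0,0,0],"turn":[0,-16,0],"fingers":255},{"linear":[0,0,0],"turn":[0,-19,0],"fingers":255},{"linear":[0,0,0],"turn":[0,-19,0],"fingers":255}]'; python3 go.py .53 .29 .19 95 0
```

```text
t 5.9 tcp [553.83 319.12 237.79] rpy [179.63 -18.93  30.95] grasp [569.03 327.83 186.71] q [-32.38  33.91  -0.79 107.83   4.39  19.4  -95.96] F [ 0.13  0.61 -1.32] w 48.893013945045695
[0.54, 0.295, 0.19, 95.0, 0.0] linear [-20.94  13.66 -13.66] turn [ 10.9  -16.71 -63.5 ]
time_s: 6.3
tcp_pos: [0.5544, 0.3208, 0.2372]
tcp_rot: [179.6, 0.3, 31.2]
ft_force: [0.1, -0.1, -2.1]
width: 0.0484
t 6.3 tcp [554.4  320.76 237.16] rpy [179.57   0.25  31.16] grasp [554.41 320.28 183.16] q [-31.15  39.44  -2.67  92.08   2.82  48.81 -93.93] F [ 0.14 -0.11 -2.07] w 48.37339881928244
[0.53, 0.29, 0.19, 95.0, 0.0] linear [-36.83  13.74  -6.58] turn [  0.25   0.47 -63.84]
```

```bash
python3 -m inch '[{"linear":[-5,2,0],"turn":[0,0,-8.3],"fingers":255},{"linear":[-10,4,0],"turn":[0,0,-16.6],"fingers":255},{"linear":[-16,6,0],"turn":[0,0,-24.9],"fingers":255},{"linear":[-21,8,0],"turn":[0,0,-33.2],"fingers":255},{"linear":[-26,10,0],"turn":[0,0,-41.5],"fingers":255},{"linear":[-31,12,0],"turn":[0,0,-49.8],"fingers":255},{"linear":[-37,14,0],"turn":[0,0,-58],"fingers":255},{"linear":[-37,14,0],"turn":[0,0,-66],"fingers":255}]'
python3 -m inch '[{"linear":[0,0,0],"turn":[0,0,-8.3],"fingers":255},{"linear":[0,0,0],"turn":[0,0,-16.6],"fingers":255},{"linear":[0,0,0],"turn":[0,0,-24.9],"fingers":255},{"linear":[0,0,0],"turn":[0,0,-33.2],"fingers":255},{"linear":[0,0,0],"turn":[0,0,-41.5],"fingers":255},{"linear":[0,0,0],"turn":[0,0,-49.8],"fingers":255},{"linear":[0,0,0],"turn":[0,0,-58],"fingers":255},{"linear":[0,0,0],"turn":[0,0,-66],"fingers":255}]'
python3 -m inch '[{"linear":[0,0,0],"turn":[0,0,-8.3],"fingers":255},{"linear":[0,0,0],"turn":[0,0,-16.6],"fingers":255},{"linear":[0,0,0],"turn":[0,0,-24.9],"fingers":255},{"linear":[0,0,0],"turn":[0,0,-33.2],"fingers":255},{"linear":[0,0,0],"turn":[0,0,-41.5],"fingers":255},{"linear":[0,0,0],"turn":[0,0,-42],"fingers":255}]'
python3 go.py .53 .29 .19 205 35 .53 .29 .19 205 65
```

```text
time_s: 7.1
tcp_pos: [0.5281, 0.288, 0.2383]
tcp_rot: [-180.0, 0.5, 97.5]
ft_force: [0.3, 0.6, -1.3]
width: 0.0484
time_s: 7.9
tcp_pos: [0.5285, 0.2889, 0.2383]
tcp_rot: [-179.6, 0.2, 163.6]
ft_force: [-0.3, -0.5, -1.6]
width: 0.0482
time_s: 8.5
tcp_pos: [0.5287, 0.2889, 0.2382]
tcp_rot: [-179.6, -0.2, -154.7]
ft_force: [-0.7, -0.9, -2.2]
width: 0.0486
t 8.5 tcp [528.67 288.88 238.16] rpy [-179.6    -0.16 -154.73] grasp [528.7  288.47 184.16] q [ -2.4   44.97 -50.11  97.63  40.46  57.49  47.82] F [-0.66 -0.85 -2.17] w 48.60203330837843
[0.53, 0.29, 0.19, 205.0, 35.0] linear [-32.66   0.33   3.83] turn [-0.47 34.84  0.14]
[0.53, 0.29, 0.19, 205.0, 65.0] linear [-50.69   0.4   25.2 ] turn [-0.51 64.84  0.01]
```

```bash
python3 -m inch '[{"linear":[-8,0,0],"turn":[0,8,0],"fingers":255},{"linear":[-16,0,1],"turn":[0,16,0],"fingers":255},{"linear":[-24,0,2],"turn":[0,24.5,0],"fingers":255},{"linear":[-31,0,4],"turn":[0,33,0],"fingers":255},{"linear":[-37,0,8],"turn":[0,41,0],"fingers":255},{"linear":[-42,0,13],"turn":[0,49,0],"fingers":255},{"linear":[-47,0,19],"turn":[0,57,0],"fingers":255},{"linear":[-51,0,25],"turn":[0,65,0],"fingers":255}]'
python3 -m inch '[{"linear":[0,0,0],"turn":[0,0,0],"fingers":255},{"linear":[0,0,0],"turn":[0,0,0],"fingers":255}]'
python3 go.py .53 .29 .10 205 65 .53 .29 .05 205 65
python3 - <<'E'
from h import *
s=r.camera("side");cv2.imwrite("pics/m3.png",crop(s,255,270,140,4)[:,:,::-1])
E
```

```text
time_s: 9.3
tcp_pos: [0.5601, 0.2967, 0.2144]
tcp_rot: [-178.3, -49.4, -158.3]
ft_force: [-0.2, 0.2, -2.9]
width: 0.0489
time_s: 9.5
tcp_pos: [0.5611, 0.2965, 0.2176]
tcp_rot: [-178.3, -49.2, -158.2]
ft_force: [-0.2, 0.2, -1.9]
width: 0.0487
t 9.5 tcp [561.1  296.53 217.56] rpy [-178.3   -49.16 -158.22] grasp [523.77 279.89 182.26] q [-25.82  64.72  -8.28  52.85   0.93 111.56  79.72] F [-0.18  0.19 -1.92] w 48.65505302933544
[0.53, 0.29, 0.1, 205.0, 65.0] linear [-83.16   9.67  48.4 ] turn [ 1.03 15.81 -1.99]
[0.53, 0.29, 0.05, 205.0, 65.0] linear [-120.98   10.63   81.09] turn [ 1.03 15.81 -1.99]
```

View pics/m3.png

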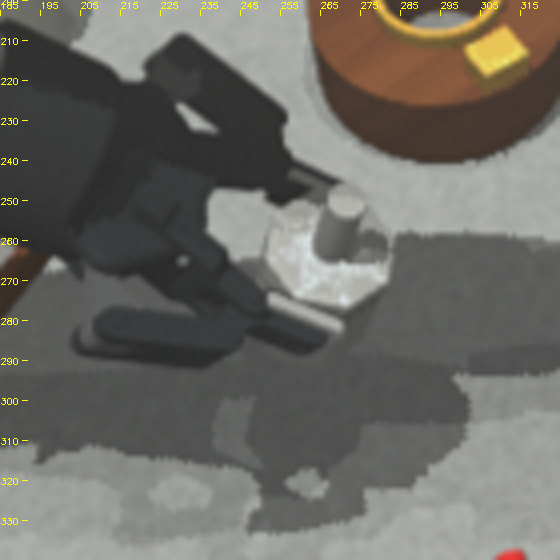

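The canister is held knob up but still tilted about 16°, with joint 6 near its limit. Lowering and coming nearer frees the wrist.

```bash
python3 go.py .505 .275 .09 205 65;python3 -m inch '[{"linear":[-10,1,14],"turn":[0,2,-0.3],"fingers":255},{"linear":[-20,2,27],"turn":[0.2,4,-0.6],"fingers":255},{"linear":[-40,4,40],"turn":[0.4,7,-1],"fingers":255},{"linear":[-57,6,52],"turn":[0.6,10,-1.4],"fingers":255},{"linear":[-73,8,63],"turn":[0.8,13,-1.7],"fingers":255},{"linear":[-84,9,72],"turn":[1,15.8,-2],"fingers":255},{"linear":[-84,9,72],"turn":[1,15.8,-2],"fingers":255},{"linear":[-84,9,72],"turn":[1,15.8,-2],"fingers":255}]'; python3 go.py .505 .275 .06 205 65
```

```text
t 9.55 tcp [560.61 297.26 217.82] rpy [-178.65  -49.2  -157.9 ] grasp [523.22 280.71 182.54] q [-25.77  64.71  -8.49  52.85   0.91 111.58  79.76] F [ 0.27 -0.12 -1.79] w 48.548870517258564
[0.505, 0.275, 0.09, 205.0, 65.0] linear [-72.27   4.58  76.87] turn [ 1.11 15.78 -1.77]
time_s: 10.35
tcp_pos: [0.5798, 0.3034, 0.1317]
tcp_rot: [-177.2, -51.0, -156.6]
ft_force: [1.0, -6.8, -7.7]
width: 0.0487
t 10.35 tcp [579.78 303.38 131.65] rpy [-177.22  -51.05 -156.57] grasp [542.34 284.3   97.74] q [-22.58  74.72 -21.87  45.22  12.91 113.29  75.32] F [ 0.97 -6.79 -7.71] w 48.745915725542254
[0.505, 0.275, 0.06, 205.0, 65.0] linear [-18.5    7.69  54.48] turn [-1.43 13.93 -1.17]
```

```bash
python3 go.py .48 .20 .10 203 52 .48 .20 .10 203 65
```

```text
t 10.35 tcp [579.78 303.38 131.65] rpy [-177.22  -51.05 -156.57] grasp [542.34 284.3   97.74] q [-22.58  74.72 -21.87  45.22  12.91 113.29  75.32] F [ 0.97 -6.79 -7.71] w 48.745915725542254
[0.48, 0.2, 0.1, 203.0, 52.0] linear [ 57.89 -52.08  71.68] turn [-3.12  0.96  0.25]
[0.48, 0.2, 0.1, 203.0, 65.0] linear [ 45.77 -52.05  73.27] turn [-3.14 13.96 -0.11]
```

```bash
python3 -m inch '[{"linear":[15,-13,18],"turn":[-1,0,0],"fingers":255},{"linear":[29,-26,36],"turn":[-2,0,0],"fingers":255},{"linear":[43,-39,54],"turn":[-3,0,0],"fingers":255},{"linear":[58,-52,72],"turn":[-3,1,0],"fingers":255},{"linear":[58,-52,72],"turn":[-3,1,0],"fingers":255},{"linear":[58,-52,72],"turn":[-3,1,0],"fingers":255}]'; python3 go.py .48 .20 .10 203 65
```

```text
time_s: 10.95
tcp_pos: [0.5182, 0.2326, 0.1429]
tcp_rot: [175.1, -50.7, -152.5]
ft_force: [0.2, 1.1, -1.7]
width: 0.0485
t 10.95 tcp [518.17 232.56 142.9 ] rpy [ 175.14  -50.7  -152.53] grasp [479.12 217.41 108.81] q [-13.79  66.36 -26.12  68.4   12.21  99.69  75.07] F [ 0.18  1.15 -1.68] w 48.5220264973402
[0.48, 0.2, 0.1, 203.0, 65.0] linear [-15.48 -16.12  11.46] turn [ 1.04 14.18  2.99]
```

```bash
python3 -m inch '[{"linear":[-5,-5,3],"turn":[0.4,5,1],"fingers":255},{"linear":[-10,-10,7],"turn":[0.7,10,2],"fingers":255},{"linear":[-15,-16,11],"turn":[1,14.2,3],"fingers":255},{"linear":[-15,-16,11],"turn":[1,14.2,3],"fingers":255},{"linear":[-15,-16,11],"turn":[1,14.2,3],"fingers":255},{"linear":[-15,-16,11],"turn":[1,14.2,3],"fingers":255}]'; python3 go.py .48 .20 .06 203 65;
python3 - <<'E'
from h import *
s=r.camera("side");t=r.camera("top");cv2.imwrite("pics/m4.png",np.hstack([crop(s,280,265,90,4),crop(t,265,220,90,4)])[:,:,::-1])
E
```

```text
time_s: 11.55
tcp_pos: [0.5252, 0.2205, 0.1235]
tcp_rot: [-179.8, -64.9, -157.1]
ft_force: [0.6, -0.1, -0.9]
width: 0.049
t 11.55 tcp [525.21 220.46 123.51] rpy [-179.85  -64.94 -157.07] grasp [480.21 201.27 100.64] q [-21.89  73.48  -7.42  58.33   2.38 113.32  84.05] F [ 0.55 -0.13 -0.85] w 48.999294242341314
[0.48, 0.2, 0.06, 203.0, 65.0] linear [-36.58  -1.12  17.84] turn [-0.09  0.06 -0.03]
```

View pics/m4.png

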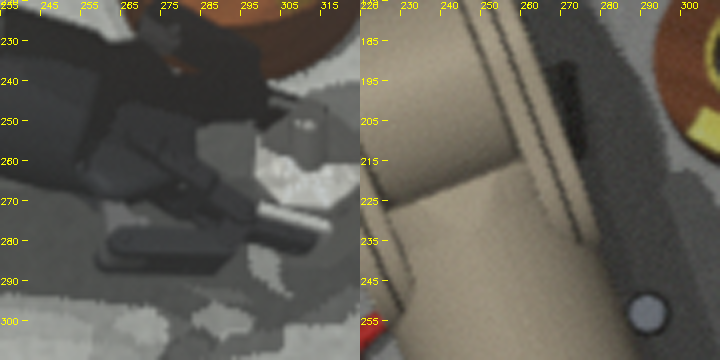

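The canister is upright in the side view, and the tool tilt is exactly 65°. Lowering.

```bash
python3 go.py .465 .194 .053 203 65; python3 -m inch '[{"linear":[-6,0,8],"turn":[0,0,0],"fingers":255},{"linear":[-12,0,16],"turn":[0,0,0],"fingers":255},{"linear":[-20,0,22],"turn":[0,0,0],"fingers":255},{"linear":[-28,0,28],"turn":[0,0,0],"fingers":255},{"linear":[-36,0,34],"turn":[0,0,0],"fingers":255},{"linear":[-36,0,34],"turn":[0,0,0],"fingers":255},{"linear":[-36,0,34],"turn":[0,0,0],"fingers":255}]'; python3 go.py .465 .194 .046 203 65
```

```text
t 11.65 tcp [525.5  219.72 124.16] rpy [-179.91  -64.93 -157.08] grasp [480.48 200.59 101.27] q [-21.81  73.42  -7.41  58.37   2.37 113.32  84.08] F [-0.36  0.45 -2.53] w 48.4637594054048
[0.465, 0.194, 0.053, 203.0, 65.0] linear [-36.66  -0.    35.7 ] turn [-0.02  0.07 -0.04]
time_s: 12.35
tcp_pos: [0.5101, 0.2128, 0.0782]
tcp_rot: [-179.7, -65.3, -157.3]
ft_force: [-1.2, 0.9, 6.0]
width: 0.0489
t 12.35 tcp [510.12 212.83  78.18] rpy [-179.73  -65.34 -157.26] grasp [464.96 193.63  55.65] q [-21.78  76.02  -7.19  60.66   2.59 108.87  84.16] F [-1.24  0.89  6.02] w 48.93572136402725
[0.465, 0.194, 0.046, 203.0, 65.0] linear [-8.52  0.32  3.86] turn [-0.03 -0.34 -0.11]
```

```bash
python3 -m inch '[{"linear":[-2,0,1],"turn":[0,0,0],"fingers":255},{"linear":[-2,0,1],"turn":[0,0,0],"fingers":255},{"linear":[-2,0,1],"turn":[0,0,0],"fingers":255}]'; python3 go.py .465 .194 .046 203 65
```

```text
time_s: 12.65
tcp_pos: [0.5098, 0.2131, 0.0777]
tcp_rot: [-179.8, -65.5, -157.2]
ft_force: [-2.1, 1.0, 11.1]
width: 0.0485
t 12.65 tcp [509.76 213.05  77.65] rpy [-179.82  -65.49 -157.18] grasp [464.54 193.84  55.25] q [-21.8   76.12  -7.21  60.59   2.56 108.97  84.17] F [-2.08  0.97 11.05] w 48.50817706650488
[0.465, 0.194, 0.046, 203.0, 65.0] linear [-8.16 -0.04  3.39] turn [-0.01 -0.49 -0.08]
```

```bash
python3 - <<'E'
from h import *
s=r.camera("side");cv2.imwrite("pics/m5.png",crop(s,305,265,80,8)[:,:,::-1])
E
```

View pics/m5.png

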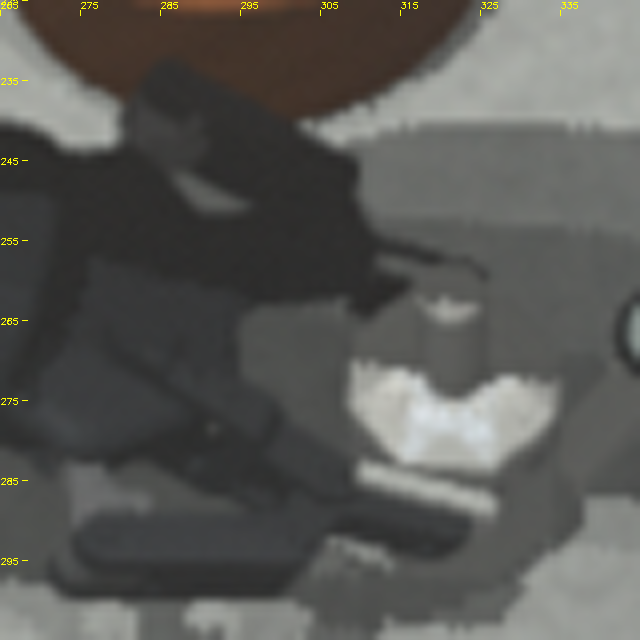

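```bash
python3 - <<'E'
from h import *
for z in(.1,.11):print(pt("side",320.8,262.7,z))
print(px("side",[.462,.193,.1]),px("side",[.462,.193,.06]))
# front top edge of body: crop (415,465)..(500,465)
print(pt("side",265+415/8-.4,225+467/8-.4,.06),pt("side",265+500/8-.4,225+467/8-.4,.06))
E
```

```text
[0.46074408 0.18952935 0.1       ]
[0.45810216 0.19467858 0.11      ]
[319.37152562 263.8840496 ] [319.50103537 274.21273607]
[0.45866765 0.21244357 0.06      ] [0.44036592 0.20326535 0.06      ]
```

Contact is confirmed and the knob's position fits a 0.10 m top. Releasing.

```bash
python3 -m inch '[{"linear":[1,0,-0.5],"turn":[0,0,0],"fingers":230},{"linear":[1,0,-0.5],"turn":[0,0,0],"fingers":0},{"linear":[1,0,-0.5],"turn":[0,0,0],"fingers":0},{"linear":[1,0,-0.5],"turn":[0,0,0],"fingers":0},{"linear":[1,0,-0.5],"turn":[0,0,0],"fingers":0},{"linear":[1,0,-0.5],"turn":[0,0,0],"fingers":0},{"linear":[1,0,-0.5],"turn":[0,0,0],"fingers":0}]'; python3 -m inch '[{"linear":[5,0,-20],"turn":[0,0,0],"fingers":0},{"linear":[10,0,-45],"turn":[0,0,0],"fingers":0},{"linear":[15,0,-70],"turn":[0,0,0],"fingers":0},{"linear":[25,0,-95],"turn":[0,0,0],"fingers":0},{"linear":[45,0,-120],"turn":[0,0,0],"fingers":0},{"linear":[65,0,-140],"turn":[0,0,0],"fingers":0},{"linear":[65,0,-140],"turn":[0,0,0],"fingers":0}]'; python3 go.py .46 .191 .2 203 30
python3 - <<'E'
from h import *
s=r.camera("side");t=r.camera("top");cv2.imwrite("pics/m6.png",np.hstack([crop(s,315,260,90,4),crop(t,270,230,90,4)])[:,:,::-1])
E
```

```text
time_s: 13.4
tcp_pos: [0.5113, 0.2126, 0.0757]
tcp_rot: [-179.6, -65.0, -157.4]
ft_force: [0.3, 0.2, 0.3]
width: 0.0852
time_s: 14.1
tcp_pos: [0.6099, 0.2412, 0.2114]
tcp_rot: [-177.2, -47.9, -162.9]
ft_force: [3.4, -7.2, 0.8]
width: 0.0856
t 14.1 tcp [609.94 241.22 211.38] rpy [-177.16  -47.91 -162.92] grasp [572.46 226.9  175.23] q [-27.4   67.37  12.65  48.03  -9.74 113.53  91.21] F [ 3.37 -7.24  0.81] w 85.57008596443323
[0.46, 0.191, 0.2, 203.0, 30.0] linear [114.21   2.47  73.63] turn [  0.92 -18.    -4.18]
```

View pics/m6.png

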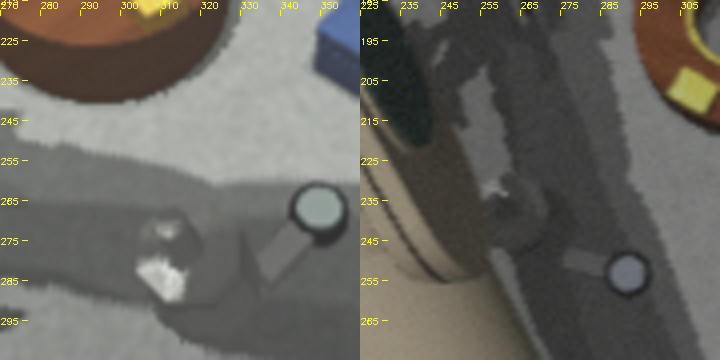

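```bash
python3 go.py .62 .05 .25 205 0; python3 -m inch '[{"linear":[5,0,-10],"turn":[0,-8,0],"fingers":0},{"linear":[10,0,-20],"turn":[0,-16,0],"fingers":0},{"linear":[15,0,-20],"turn":[0,-24,0],"fingers":0},{"linear":[20,0,-10],"turn":[0,-32,0],"fingers":0},{"linear":[25,0,0],"turn":[0,-40,0],"fingers":0},{"linear":[30,0,0],"turn":[0,-48,0],"fingers":0},{"linear":[30,0,0],"turn":[0,-48,0],"fingers":0},{"linear":[30,0,0],"turn":[0,-48,0],"fingers":0}]'; python3 go.py .62 .02 .25 205 0
```

```text
t 14.2 tcp [599.25 248.48 199.22] rpy [ 179.91  -49.71 -160.04] grasp [560.51 234.49 164.29] q [-26.99  68.05   9.79  48.88  -9.23 113.42  91.13] F [-1.    0.57 -1.4 ] w 85.51013602959972
[0.62, 0.05, 0.25, 205.0, 0.0] linear [ 111.13 -193.59  -31.24] turn [  2.27 -49.67  -4.75]
time_s: 15.0
tcp_pos: [0.5823, 0.2441, 0.225]
tcp_rot: [179.8, -1.5, -160.0]
ft_force: [0.9, -0.6, -0.2]
width: 0.0856
t 15.0 tcp [582.29 244.11 225.  ] rpy [ 179.79   -1.49 -159.98] grasp [580.91 243.81 171.02] q [-31.68  40.54  11.    93.45  -9.94  48.45  93.56] F [ 0.93 -0.59 -0.22] w 85.61348481497342
[0.62, 0.02, 0.25, 205.0, 0.0] linear [  43.35 -223.18  -78.71] turn [ 0.27 -1.48 -4.98]
```

```bash
python3 -m inch '[{"linear":[6,-30,-10],"turn":[0,0,8],"fingers":0},{"linear":[12,-60,-20],"turn":[0,0,16],"fingers":0},{"linear":[18,-90,-30],"turn":[0,0,24],"fingers":0},{"linear":[24,-120,-40],"turn":[0,0,32],"fingers":0},{"linear":[30,-150,-50],"turn":[0,-1,40],"fingers":0},{"linear":[36,-180,-60],"turn":[0,-1.5,48],"fingers":0},{"linear":[43,-223,-75],"turn":[0,-1.5,56],"fingers":0},{"linear":[43,-223,-75],"turn":[0,-1.5,64],"fingers":0}]'; python3 go.py .46 .19 .2 130 0
python3 - <<'E'
from h import *
s=r.camera("side");t=r.camera("top");cv2.imwrite("pics/m7.png",np.hstack([crop(s,315,265,80,5),crop(t,270,230,80,5)])[:,:,::-1])
E
```

```text
time_s: 15.8
tcp_pos: [0.6234, 0.0113, 0.3022]
tcp_rot: [-179.5, 0.9, 135.2]
ft_force: [-0.0, -1.4, 0.3]
width: 0.0853
t 15.8 tcp [623.36  11.3  302.23] rpy [-179.47    0.88  135.22] grasp [623.6   10.36 248.24] q [-22.45  36.92  31.07  92.31 -20.65  56.38  60.17] F [-0.05 -1.42  0.25] w 85.32154262463158
[0.46, 0.19, 0.2, 130.0, 0.0] linear [242.54  12.17  44.4 ] turn [-0.49  0.9   5.21]
```

View pics/m7.png

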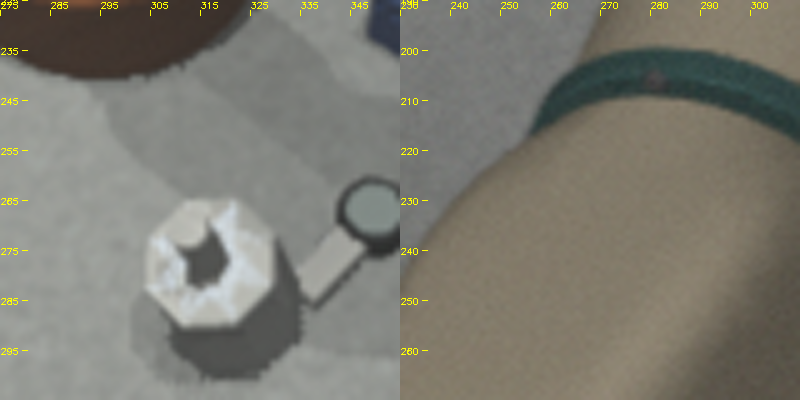

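The side view shows knob top (313,271), top octagon centre (317,278) and body bottom around (322,288). That axis is not vertical: the canister leans, with its foot on the tip of the loupe's cover, whose reach I overlooked. The loupe itself (348,267) has not moved. I'll fit the lean, pick the canister up by the knob along its axis, straighten it, and set it down elsewhere.

```bash
python3 - <<'E'
from h import *
from scipy.optimize import least_squares
m=np.array([[312.6,271.0],[316.4,277.2],[321.8,287.6]])
def model(p):
    x,y,a,b=p;d=np.array([a,b,1]);d/=np.linalg.norm(d);s=np.hypot(d[0],d[1])
    o=np.array([x,y,.026*s]);return o,d
def f(p):
    o,d=model(p);return np.ravel([px("side",o+d*L)-q for L,q in zip((.1,.06,0),m)])
for g in([.45,.19,0,0],[.45,.19,-.2,.2]):
    s=least_squares(f,g);o,d=model(s.x);print(o,d,"tilt",np.degrees(np.arccos(d[2])),"az",np.degrees(np.arctan2(d[1],d[0])),"res",s.fun.round(2),"knob88",o+.088*d)
# loupe cover direction from first pictures
print(pt("top",276,250,.012),pt("top",291.6,252.6,.014))
print("loupe tip side",pt("side",348,267,.014))
E
```

```text
[0.45772702 0.19184133 0.00591331] [0.08200407 0.2121366  0.9737933 ] tilt 13.146096400026163 az 68.86536430624908 res [-0.05 -0.33  0.08  0.58 -0.03 -0.24] knob88 [0.46494337 0.21050935 0.09160712]
[0.45772702 0.19184133 0.00591331] [0.08200407 0.21213659 0.9737933 ] tilt 13.146096246306143 az 68.86536418097343 res [-0.05 -0.33  0.08  0.58 -0.03 -0.24] knob88 [0.46494337 0.21050935 0.09160712]
[0.43477939 0.17015095 0.012     ] [0.42835202 0.12650378 0.014     ]
loupe tip side [0.42753184 0.12876566 0.014     ]
```

```bash
python3 go.py .4715 .2275 .1695 69 -13.1
```

```text
t 15.9 tcp [621.92  18.55 299.55] rpy [-179.49    0.49  135.91] grasp [621.91  17.89 245.56] q [-22.77  37.    30.67  92.48 -20.77  56.34  60.34] F [ 0.29  0.08 -0.77] w 85.37549544776356
[0.4715, 0.2275, 0.1695, 69.0, -13.1] linear [258.87  57.33  74.75] turn [  7.48 -10.85  66.6 ]
```

```bash
python3 -m inch '[{"linear":[33,7,4],"turn":[1,-1.4,8.3],"fingers":0},{"linear":[66,14,8],"turn":[2,-2.8,16.6],"fingers":0},{"linear":[98,21,14],"turn":[2.8,-4.1,25],"fingers":0},{"linear":[130,28,22],"turn":[3.7,-5.4,33],"fingers":0},{"linear":[162,36,32],"turn":[4.6,-6.8,41.5],"fingers":0},{"linear":[195,43,42],"turn":[5.6,-8.1,50],"fingers":0},{"linear":[227,50,55],"turn":[6.5,-9.5,58],"fingers":0},{"linear":[259,57,68],"turn":[7.5,-10.9,66.6],"fingers":0}]';python3 -m inch '[{"linear":[0,0,0],"turn":[0,0,0],"fingers":0},{"linear":[0,0,0],"turn":[0,0,0],"fingers":0},{"linear":[0,0,0],"turn":[0,0,0],"fingers":0}]'; python3 go.py .4715 .2275 .1695 69 -13.1 .465 .2105 .0916 69 -13.1
```

```text
time_s: 16.7
tcp_pos: [0.472, 0.2437, 0.2275]
tcp_rot: [-179.8, 13.2, 69.5]
ft_force: [1.2, 1.0, -0.1]
width: 0.0855
time_s: 17.0
tcp_pos: [0.4736, 0.2398, 0.2289]
tcp_rot: [-180.0, 13.1, 69.5]
ft_force: [0.6, 0.3, 0.3]
width: 0.0855
t 17.0 tcp [473.59 239.77 228.87] rpy [-179.95   13.1    69.45] grasp [469.25 228.33 176.28] q [-64.9   47.82  54.42 104.15 -32.5   57.59 -18.15] F [0.56 0.26 0.28] w 85.5134628433644
[0.4715, 0.2275, 0.1695, 69.0, -13.1] linear [1.55 2.45 6.6 ] turn [0.05 0.   0.44]
[0.465, 0.2105, 0.0916, 69.0, -13.1] linear [ 1.48  2.4  86.59] turn [0.05 0.   0.44]
```

```bash
python3 -m inch '[{"linear":[1.5,2.4,35],"turn":[0,0,0],"fingers":0},{"linear":[1.5,2.4,65],"turn":[0,0,0],"fingers":0},{"linear":[1.5,2.4,84],"turn":[0,0,0],"fingers":0},{"linear":[1.5,2.4,84],"turn":[0,0,0],"fingers":0},{"linear":[1.5,2.4,84],"turn":[0,0,0],"fingers":0}]'; python3 -m inch '[{"linear":[0,0,0],"turn":[0,0,0],"fingers":255},{"linear":[0,0,0],"turn":[0,0,0],"fingers":255},{"linear":[0,0,0],"turn":[0,0,0],"fingers":255},{"linear":[0,0,0],"turn":[0,0,0],"fingers":255},{"linear":[0,0,0],"turn":[0,0,0],"fingers":255},{"linear":[0,0,0],"turn":[0,0,0],"fingers":255},{"linear":[0,0,0],"turn":[0,0,0],"fingers":255},{"linear":[0,0,0],"turn":[0,0,0],"fingers":255}]' 80;  python3 go.py .50 .24 .16 69 0
```

```text
time_s: 17.5
tcp_pos: [0.4699, 0.2218, 0.1476]
tcp_rot: [-180.0, 13.0, 69.2]
ft_force: [0.7, 0.3, 1.0]
width: 0.0856
time_s: 18.3
tcp_pos: [0.469, 0.2225, 0.1471]
tcp_rot: [-180.0, 13.0, 69.3]
ft_force: [-0.6, 1.6, 5.0]
width: 0.0135
t 18.3 tcp [468.99 222.51 147.07] rpy [-179.97   13.04   69.27] grasp [464.65 211.12  94.46] q [-60.99  52.96  48.56 108.9  -38.55  47.68 -13.43] F [-0.63  1.6   4.97] w 13.526590740545245
[0.5, 0.24, 0.16, 69.0, 0.0] linear [ 11.53  22.78 -71.39] turn [ 0.   13.04  0.26]
```

```bash
python3 -m inch '[{"linear":[0,0,-20],"turn":[0,0,0],"fingers":255},{"linear":[0,0,-40],"turn":[0,0,0],"fingers":255},{"linear":[3,6,-55],"turn":[0,3,0],"fingers":255},{"linear":[6,12,-62],"turn":[0,6,0],"fingers":255},{"linear":[9,18,-70],"turn":[0,10,0],"fingers":255},{"linear":[12,23,-71],"turn":[0,13,0],"fingers":255},{"linear":[12,23,-71],"turn":[0,13,0],"fingers":255},{"linear":[12,23,-71],"turn":[0,13,0],"fingers":255}]';  python3 go.py .50 .24 .105 69 0 .50 .24 .09 69 0
python3 - <<'E'
from h import *
s=r.camera("side");t=r.camera("top");cv2.imwrite("pics/m8.png",np.hstack([crop(s,290,240,100,5)])[:,:,::-1])
E
```

```text
time_s: 19.1
tcp_pos: [0.4998, 0.2395, 0.2128]
tcp_rot: [-179.9, 0.1, 69.2]
ft_force: [0.5, 0.1, -2.3]
width: 0.0132
t 19.1 tcp [499.81 239.55 212.78] rpy [-179.9     0.13   69.19] grasp [499.67 239.47 158.78] q [-56.71  43.71  46.64 108.18 -42.84  47.56  -7.97] F [ 0.48  0.08 -2.34] w 13.215522477515195
[0.5, 0.24, 0.105, 69.0, 0.0] linear [ 0.61  0.12 53.77] turn [-0.1   0.13  0.19]
[0.5, 0.24, 0.09, 69.0, 0.0] linear [ 0.65  0.14 68.77] turn [-0.1   0.13  0.19]
```

View pics/m8.png

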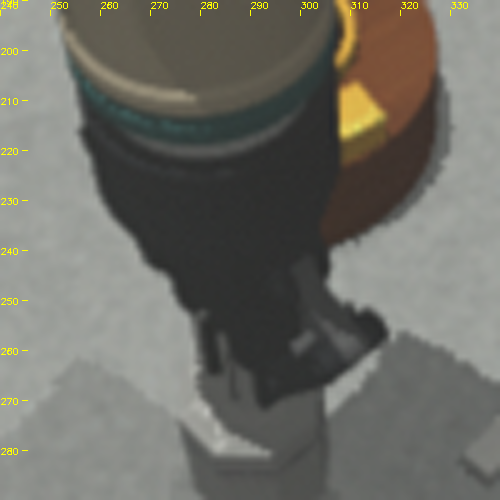

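The canister hangs upright from the gripper. Lowering it.

```bash
python3 -m inch '[{"linear":[0,0,25],"turn":[0,0,0],"fingers":255},{"linear":[0,0,48],"turn":[0,0,0],"fingers":255},{"linear":[0,0,60],"turn":[0,0,0],"fingers":255},{"linear":[0,0,64],"turn":[0,0,0],"fingers":255},{"linear":[0,0,66],"turn":[0,0,0],"fingers":255},{"linear":[0,0,66],"turn":[0,0,0],"fingers":255}]';python3 -m inch '[{"linear":[0,0,2],"turn":[0,0,0],"fingers":255},{"linear":[0,0,2],"turn":[0,0,0],"fingers":255}]'; python3 go.py .50 .24 .09 69 0
```

```text
time_s: 19.8
tcp_pos: [0.5006, 0.2401, 0.1476]
tcp_rot: [180.0, 0.1, 69.3]
ft_force: [-1.2, -0.3, -1.3]
width: 0.0137
time_s: 20.0
tcp_pos: [0.5008, 0.2401, 0.1459]
tcp_rot: [180.0, 0.0, 69.2]
ft_force: [-0.5, -0.2, -1.0]
width: 0.0133
t 20.0 tcp [500.77 240.1  145.86] rpy [179.95   0.01  69.25] grasp [500.81 240.07  91.86] q [-53.34  48.54  40.83 110.35 -49.13  40.32  -2.95] F [-0.53 -0.17 -0.99] w 13.305620696852218
[0.5, 0.24, 0.09, 69.0, 0.0] linear [-0.36 -0.69  1.86] turn [0.05 0.01 0.25]
```

```bash
for i in 1 2 3; do python3 -m inch '[{"linear":[0,0,1.5],"turn":[0,0,0],"fingers":255},{"linear":[0,0,1.5],"turn":[0,0,0],"fingers":255}]' | grep -E "tcp_pos|force"; done
```

```text
tcp_pos: [0.5011, 0.2396, 0.1456]
ft_force: [-2.2, -0.9, 11.2]
tcp_pos: [0.5012, 0.2392, 0.1454]
ft_force: [-4.6, -2.7, 24.0]
tcp_pos: [0.5014, 0.2388, 0.1453]
ft_force: [-7.1, -4.4, 34.9]
```

```bash
python3 -m inch '[{"linear":[0,0,-3.5],"turn":[0,0,0],"fingers":255},{"linear":[0,0,-3.5],"turn":[0,0,0],"fingers":120},{"linear":[0,0,-3.5],"turn":[0,0,0],"fingers":120},{"linear":[0,0,-3.5],"turn":[0,0,0],"fingers":120},{"linear":[0,0,-3.5],"turn":[0,0,0],"fingers":120},{"linear":[0,0,-3.5],"turn":[0,0,0],"fingers":120},{"linear":[0,0,-3.5],"turn":[0,0,0],"fingers":120},{"linear":[0,0,-3.5],"turn":[0,0,0],"fingers":120}]';python3 -m inch '[{"linear":[0,0,0],"turn":[0,0,0],"fingers":120},{"linear":[0,0,0],"turn":[0,0,0],"fingers":120},{"linear":[0,0,0],"turn":[0,0,0],"fingers":120},{"linear":[0,0,0],"turn":[0,0,0],"fingers":120}]';python3 -m inch '[{"linear":[0,0,0],"turn":[0,0,0],"fingers":255},{"linear":[0,0,0],"turn":[0,0,0],"fingers":255},{"linear":[0,0,0],"turn":[0,0,0],"fingers":255},{"linear":[0,0,0],"turn":[0,0,0],"fingers":255},{"linear":[0,0,0],"turn":[0,0,0],"fingers":255},{"linear":[0,0,0],"turn":[0,0,0],"fingers":255},{"linear":[0,0,0],"turn":[0,0,0],"fingers":255}]' 80; python3 go.py .50 .24 .2 69 0 .5985 .0513 .2 69 0
python3 - <<'E'
from h import *
s=r.camera("side");cv2.imwrite("pics/m9.png",np.hstack([crop(s,300,270,100,5)])[:,:,::-1])
E
```

```text
time_s: 21.4
tcp_pos: [0.5002, 0.24, 0.1441]
tcp_rot: [-180.0, 0.1, 69.3]
ft_force: [0.5, 0.0, -0.2]
width: 0.0455
time_s: 21.8
tcp_pos: [0.5002, 0.2401, 0.1442]
tcp_rot: [-180.0, 0.1, 69.3]
ft_force: [0.5, -0.3, 0.2]
width: 0.0449
time_s: 22.5
tcp_pos: [0.5002, 0.2401, 0.1442]
tcp_rot: [-180.0, 0.1, 69.3]
ft_force: [0.5, 0.1, -0.5]
width: 0.0139
t 22.5 tcp [500.25 240.05 144.22] rpy [-179.98    0.07   69.25] grasp [500.21 240.    90.22] q [-53.28  48.67  40.69 110.4  -49.23  40.23  -2.87] F [ 0.52  0.06 -0.49] w 13.868246271598528
[0.5, 0.24, 0.2, 69.0, 0.0] linear [  -0.27   -0.25 -109.78] turn [-0.02  0.07  0.25]
[0.5985, 0.0513, 0.2, 69.0, 0.0] linear [-141.83  158.71 -109.67] turn [-0.02  0.07  0.25]
```

View pics/m9.png

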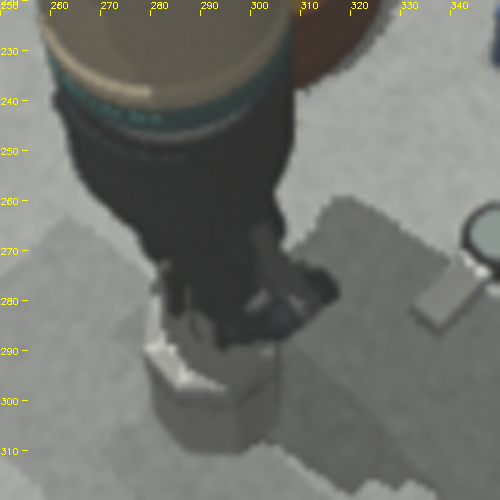

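The canister stands clear and upright on the counter (body bottom about (292,308)) and has been re-gripped by the knob. Carrying it to the base.

```bash
python3 -m inch '[{"linear":[0,0,-40],"turn":[0,0,0],"fingers":255},{"linear":[0,0,-80],"turn":[0,0,0],"fingers":255},{"linear":[-5,6,-110],"turn":[0,0,0],"fingers":255},{"linear":[-33,37,-110],"turn":[0,0,0],"fingers":255},{"linear":[-61,68,-110],"turn":[0,0,0],"fingers":255},{"linear":[-90,100,-110],"turn":[0,0,0],"fingers":255},{"linear":[-118,132,-110],"turn":[0,0,0],"fingers":255},{"linear":[-142,159,-110],"turn":[0,0,0],"fingers":255}]';python3 -m inch '[{"linear":[0,0,0],"turn":[0,0,0],"fingers":255},{"linear":[0,0,0],"turn":[0,0,0],"fingers":255},{"linear":[0,0,0],"turn":[0,0,0],"fingers":255},{"linear":[0,0,0],"turn":[0,0,0],"fingers":255}]'; python3 go.py .598 .0513 .102 69 0
```

```text
time_s: 23.35
tcp_pos: [0.5991, 0.0487, 0.2542]
tcp_rot: [-180.0, 0.1, 69.2]
ft_force: [0.1, -0.4, -1.2]
width: 0.0135
time_s: 23.75
tcp_pos: [0.5981, 0.0528, 0.2539]
tcp_rot: [-179.9, 0.0, 69.4]
ft_force: [-0.1, 0.4, -0.5]
width: 0.0141
t 23.75 tcp [598.12  52.8  253.93] rpy [-179.89    0.04   69.39] grasp [598.01  52.8  199.93] q [-34.9   43.37  47.09  98.91 -37.85  55.04   6.59] F [-0.13  0.4  -0.53] w 14.071425896640495
[0.598, 0.0513, 0.102, 69.0, 0.0] linear [-1.37  0.6  97.93] turn [-0.11  0.04  0.39]
```

```bash
python3 -m inch '[{"linear":[-1,0.5,20],"turn":[0,0,0],"fingers":255},{"linear":[-1,0.5,40],"turn":[0,0,0],"fingers":255},{"linear":[-1,0.5,55],"turn":[0,0,0],"fingers":255},{"linear":[-1,0.5,65],"turn":[0,0,0],"fingers":255},{"linear":[-1,0.5,75],"turn":[0,0,0],"fingers":255},{"linear":[-1,0.5,85],"turn":[0,0,0],"fingers":255},{"linear":[-1,0.5,95],"turn":[0,0,0],"fingers":255},{"linear":[-1,0.5,97],"turn":[0,0,0],"fingers":255}]';python3 -m inch '[{"linear":[0,0,0],"turn":[0,0,0],"fingers":255},{"linear":[0,0,2],"turn":[0,0,0],"fingers":255},{"linear":[0,0,2],"turn":[0,0,0],"fingers":255}]'
```

```text
time_s: 24.55
tcp_pos: [0.5982, 0.05, 0.1561]
tcp_rot: [-179.9, 0.1, 69.3]
ft_force: [0.0, -0.7, -1.6]
width: 0.0134
time_s: 24.85
tcp_pos: [0.5989, 0.0498, 0.1555]
tcp_rot: [180.0, 0.1, 69.3]
ft_force: [-0.1, -0.7, -1.8]
width: 0.0134
```

```bash
for i in 1 2; do python3 -m inch '[{"linear":[0,0,2],"turn":[0,0,0],"fingers":255},{"linear":[0,0,2],"turn":[0,0,0],"fingers":255}]' | grep -E "tcp_pos|force"; done
```

```text
tcp_pos: [0.5987, 0.0499, 0.1533]
ft_force: [-0.3, 0.2, -2.4]
tcp_pos: [0.5993, 0.0497, 0.1521]
ft_force: [-0.2, -0.5, 3.1]
```

Contact came at the expected floor height (bottom ≈8 mm). Releasing and rising.

```bash
python3 -m inch '[{"linear":[0,0,-1],"turn":[0,0,0],"fingers":130},{"linear":[0,0,-1],"turn":[0,0,0],"fingers":130},{"linear":[0,0,-1],"turn":[0,0,0],"fingers":130},{"linear":[0,0,-1],"turn":[0,0,0],"fingers":130},{"linear":[0,0,-1],"turn":[0,0,0],"fingers":130},{"linear":[0,0,-1],"turn":[0,0,0],"fingers":130}]';python3 -m inch '[{"linear":[0,0,-20],"turn":[0,0,0],"fingers":130},{"linear":[0,0,-50],"turn":[0,0,0],"fingers":130},{"linear":[0,0,-90],"turn":[0,0,0],"fingers":0},{"linear":[0,0,-120],"turn":[0,0,0],"fingers":0},{"linear":[0,0,-120],"turn":[0,0,0],"fingers":0}]'; python3 go.py .4835 -.306 .22 134 0
python3 - <<'E'
from h import *
for n in("top","side"):cv2.imwrite(f"pics/w_{n}.png",r.camera(n)[:,:,::-1])
E
```

```text
time_s: 25.85
tcp_pos: [0.5987, 0.0498, 0.1523]
tcp_rot: [-180.0, 0.1, 69.3]
ft_force: [-0.4, -0.7, 0.9]
width: 0.042
time_s: 26.35
tcp_pos: [0.6009, 0.0491, 0.2766]
tcp_rot: [179.6, -0.1, 69.2]
ft_force: [0.3, 0.6, 0.4]
width: 0.0827
t 26.35 tcp [600.92  49.13 276.63] rpy [179.6   -0.09  69.25] grasp [601.3   49.09 222.63] q [-35.29  41.98  48.42  97.66 -36.61  57.     5.71] F [0.34 0.56 0.39] w 82.67823490668633
[0.4835, -0.306, 0.22, 134.0, 0.0] linear [-373.7    16.01    2.13] turn [  0.41   0.14 -64.75]
```

```bash
python3 -m inch '[{"linear":[-46,2,0],"turn":[0,0,-8.2],"fingers":0},{"linear":[-93,4,0],"turn":[0,0,-16.4],"fingers":0},{"linear":[-140,6,0],"turn":[0,0,-24.6],"fingers":0},{"linear":[-187,8,0],"turn":[0,0,-32.8],"fingers":0},{"linear":[-234,10,0],"turn":[0,0,-41],"fingers":0},{"linear":[-280,12,0],"turn":[0,0,-49],"fingers":0},{"linear":[-327,14,0],"turn":[0,0,-57],"fingers":0},{"linear":[-372,16,0],"turn":[0,0,-64.7],"fingers":0}]';python3 -m inch '[{"linear":[0,0,0],"turn":[0,0,0],"fingers":0},{"linear":[0,0,0],"turn":[0,0,0],"fingers":0},{"linear":[0,0,0],"turn":[0,0,0],"fingers":0}]'; python3 go.py .4835 -.306 .22 134 0 .4835 -.306 .073 134 0
python3 - <<'E'
from h import *
s=r.camera("side");cv2.imwrite("pics/well.png",crop(s,295,205,100,5)[:,:,::-1])
E
```

```text
time_s: 27.25
tcp_pos: [0.4805, -0.3047, 0.2712]
tcp_rot: [-179.9, -0.2, 134.3]
ft_force: [0.6, 0.5, 0.1]
width: 0.0855
time_s: 27.55
tcp_pos: [0.4822, -0.302, 0.2715]
tcp_rot: [-180.0, -0.2, 134.0]
ft_force: [0.2, 1.3, -0.2]
width: 0.0852
t 27.55 tcp [ 482.16 -301.98  271.52] rpy [-179.95   -0.16  134.  ] grasp [ 482.03 -301.9   217.52] q [ 11.6   34.12  27.64 102.63 -20.34  48.4   92.9 ] F [ 0.21  1.26 -0.15] w 85.24355743697397
[0.4835, -0.306, 0.22, 134.0, 0.0] linear [-3.82 -1.83 -2.49] turn [-0.05 -0.16 -0.  ]
[0.4835, -0.306, 0.073, 134.0, 0.0] linear [ -4.21  -1.71 144.51] turn [-0.05 -0.16 -0.  ]
```

```bash
python3 -m inch '[{"linear":[-4,-1.7,40],"turn":[0,0,0],"fingers":0},{"linear":[-4,-1.7,80],"turn":[0,0,0],"fingers":0},{"linear":[-4,-1.7,110],"turn":[0,0,0],"fingers":0},{"linear":[-4,-1.7,130],"turn":[0,0,0],"fingers":0},{"linear":[-4,-1.7,138],"turn":[0,0,0],"fingers":0},{"linear":[-4,-1.7,138],"turn":[0,0,0],"fingers":0},{"linear":[-4,-1.7,138],"turn":[0,0,0],"fingers":0}]'; python3 go.py .4835 -.306 .079 134 0;python3 -m inch '[{"linear":[0,0,0],"turn":[0,0,0],"fingers":255},{"linear":[0,0,0],"turn":[0,0,0],"fingers":255},{"linear":[0,0,0],"turn":[0,0,0],"fingers":255},{"linear":[0,0,0],"turn":[0,0,0],"fingers":255},{"linear":[0,0,0],"turn":[0,0,0],"fingers":255},{"linear":[0,0,0],"turn":[0,0,0],"fingers":255},{"linear":[0,0,0],"turn":[0,0,0],"fingers":255},{"linear":[0,0,0],"turn":[0,0,0],"fingers":255}]' 100; python3 go.py
```

```text
time_s: 28.3
tcp_pos: [0.4843, -0.3075, 0.1355]
tcp_rot: [-179.9, 0.1, 134.0]
ft_force: [-0.5, 0.1, 0.3]
width: 0.0853
t 28.3 tcp [ 484.26 -307.48  135.53] rpy [-179.94    0.08  134.02] grasp [ 484.27 -307.57   81.53] q [ 16.78  45.04  20.42 107.37 -27.3   32.37  99.07] F [-0.54  0.12  0.34] w 85.27845624726712
[0.4835, -0.306, 0.079, 134.0, 0.0] linear [1.6  0.49 2.53] turn [-0.06  0.08  0.02]
time_s: 29.1
tcp_pos: [0.4836, -0.3078, 0.1352]
tcp_rot: [-179.9, 0.0, 133.9]
ft_force: [-1.0, 0.3, 5.5]
width: 0.0096
t 29.1 tcp [ 483.58 -307.85  135.15] rpy [-179.95    0.03  133.95] grasp [ 483.57 -307.9    81.15] q [ 16.87  45.06  20.39 107.4  -27.32  32.36  99.09] F [-0.98  0.33  5.51] w 9.590094603377922
```

```bash
python3 -m inch '[{"linear":[0,0,-30],"turn":[0,0,0],"fingers":255},{"linear":[0,0,-75],"turn":[0,0,0],"fingers":255},{"linear":[0,0,-120],"turn":[0,0,0],"fingers":255},{"linear":[0,0,-155],"turn":[0,0,0],"fingers":255},{"linear":[0,0,-155],"turn":[0,0,0],"fingers":255},{"linear":[0,0,-155],"turn":[0,0,0],"fingers":255}]'; python3 go.py .5993 .0517 .235 196.5 0
```

```text
time_s: 29.7
tcp_pos: [0.4835, -0.3072, 0.2896]
tcp_rot: [-179.9, 0.0, 134.0]
ft_force: [-0.6, 0.6, -3.5]
width: 0.0098
t 29.7 tcp [ 483.48 -307.24  289.62] rpy [-179.95    0.    133.98] grasp [ 483.45 -307.27  235.62] q [ 11.3   33.2   28.75 101.06 -19.79  50.82  92.74] F [-0.63  0.62 -3.51] w 9.792909402897473
[0.5993, 0.0517, 0.235, 196.5, 0.0] linear [177.88 332.58   0.32] turn [ -0.05  -0.03 -62.52]
```

```bash
python3 -m inch '[{"linear":[22,41,0],"turn":[0,0,-8],"fingers":255},{"linear":[44,83,0],"turn":[0,0,-16],"fingers":255},{"linear":[66,124,0],"turn":[0,0,-24],"fingers":255},{"linear":[89,166,0],"turn":[0,0,-32],"fingers":255},{"linear":[111,208,0],"turn":[0,0,-40],"fingers":255},{"linear":[133,249,0],"turn":[0,0,-48],"fingers":255},{"linear":[155,291,0],"turn":[0,0,-56],"fingers":255},{"linear":[177,325,0],"turn":[0,0,-62.5],"fingers":255}]';python3 -m inch '[{"linear":[0,0,0],"turn":[0,0,0],"fingers":255},{"linear":[0,0,0],"turn":[0,0,0],"fingers":255},{"linear":[0,0,0],"turn":[0,0,0],"fingers":255}]'; python3 go.py .5993 .0517 .235 196.5 0 .5993 .0517 .16 196.5 0
```

```text
time_s: 30.5
tcp_pos: [0.5942, 0.0484, 0.2867]
tcp_rot: [179.9, -0.3, -163.2]
ft_force: [0.0, -1.0, -1.6]
width: 0.0099
time_s: 30.8
tcp_pos: [0.5937, 0.0439, 0.2877]
tcp_rot: [-179.9, -0.3, -163.7]
ft_force: [0.3, -0.8, -2.4]
width: 0.0099
t 30.8 tcp [593.66  43.85 287.67] rpy [-179.94   -0.28 -163.67] grasp [593.43  43.72 233.67] q [-14.39  33.    11.71  97.12  -8.03  50.97 106.91] F [ 0.26 -0.79 -2.41] w 9.917057889018196
[0.5993, 0.0517, 0.235, 196.5, 0.0] linear [-7.61  5.95 -1.38] turn [-0.06 -0.28 -0.17]
[0.5993, 0.0517, 0.16, 196.5, 0.0] linear [-7.97  6.03 73.62] turn [-0.06 -0.28 -0.17]
```

```bash
python3 -m inch '[{"linear":[-8,6,0],"turn":[0,-0.3,0],"fingers":255},{"linear":[-8,6,25],"turn":[0,-0.3,0],"fingers":255},{"linear":[-8,6,45],"turn":[0,-0.3,0],"fingers":255},{"linear":[-8,6,60],"turn":[0,-0.3,0],"fingers":255},{"linear":[-8,6,66],"turn":[0,-0.3,0],"fingers":255},{"linear":[-8,6,66],"turn":[0,-0.3,0],"fingers":255},{"linear":[-8,6,66],"turn":[0,-0.3,0],"fingers":255}]'; python3 go.py .5993 .0517 .16 196.5 0
python3 - <<'E'
from h import *
s=r.camera("side");t=r.camera("top");cv2.imwrite("pics/m12.png",np.hstack([crop(s,295,200,80,5),crop(t,320,190,80,5)])[:,:,::-1])
E
```

```text
time_s: 31.5
tcp_pos: [0.6012, 0.0531, 0.2239]
tcp_rot: [-179.9, 0.3, -163.6]
ft_force: [0.2, -1.0, -1.7]
width: 0.0095
t 31.5 tcp [601.16  53.06 223.93] rpy [-179.94    0.31 -163.59] grasp [601.46  53.09 169.93] q [-14.22  37.9   10.43  99.6   -9.38  43.03 107.31] F [ 0.16 -0.95 -1.67] w 9.529758922211501
[0.5993, 0.0517, 0.16, 196.5, 0.0] linear [ 2.22 -0.76  9.92] turn [-0.06  0.31 -0.09]
```

View pics/m12.png

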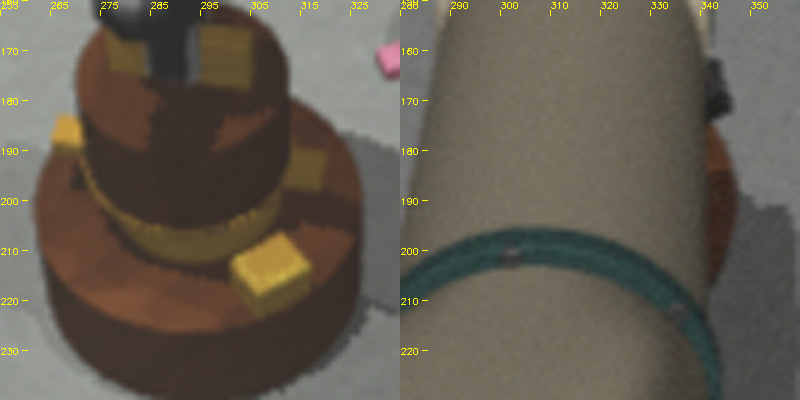

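```bash
python3 - <<'E'
from h import *
a=pt("side",278,186.2,.095);b=pt("side",325.6,193.6,.095);print(a,b,(a+b)/2,np.degrees(np.arctan2(*(a-b)[1::-1])),np.linalg.norm(a-b))
print(px("side",[.6,.0525,.145]),px("side",[.6,.0525,.0888]), px("side",[.5985,.0513,.062]))
E
```

```text
[0.63242199 0.05810653 0.095     ] [0.52963908 0.03017594 0.095     ] [0.58103053 0.04414124 0.095     ] 15.202642663581287 0.10651029639617308
[290.75025295 174.01503088] [292.30565231 191.33877075] [293.8408288  198.88077777]
```

```bash
python3 - <<'E'
from h import *
a=pt("side",268,186.2,.095);b=pt("side",315.6,193.6,.095);print(a,b,(a+b)/2,np.degrees(np.arctan2(*(a-b)[1::-1])),np.linalg.norm(a-b))
# base silhouette vs model, cap silhouette vs model (left/right extremes)
th=np.linspace(0,2*np.pi,360)
for c,R,z in(([.5985,.0513],.074,.062),([.6,.0525],.045,.1448)):
    q=np.array([px("side",[c[0]+R*np.cos(t),c[1]+R*np.sin(t),z]) for t in th]);print(q[:,0].min(),q[:,0].max(),q[:,1].min())
print("meas base",255+37/5-.4,255+362/5-.4,"cap",255+76/5-.4,255+291/5-.4)
E
```

```text
[0.65204508 0.06794717 0.095     ] [0.54896944 0.0398698  0.095     ] [0.60050726 0.05390849 0.095     ] 15.237437733926324 0.10683129117313402
260.7081108482121 326.8219083432441 174.47673906084157
269.10873543575144 312.3321998135784 158.64623531992453
meas base 262.0 327.0 cap 269.8 312.8
```

Cap and base silhouettes agree with the model to within about 1 px, and the cap's yaw is about 16° against the base's −28.5°. Lowering with a 2 mm correction.

```bash
python3 -m inch '[{"linear":[2.2,-0.8,3],"turn":[0,0.3,0],"fingers":255},{"linear":[2.2,-0.8,8],"turn":[0,0.3,0],"fingers":255},{"linear":[2.2,-0.8,12],"turn":[0,0.3,0],"fingers":255},{"linear":[2.2,-0.8,16],"turn":[0,0.3,0],"fingers":255},{"linear":[2.2,-0.8,16],"turn":[0,0.3,0],"fingers":255}]'; python3 -m inch '[{"linear":[0,0,4],"turn":[0,0,0],"fingers":255},{"linear":[0,0,8],"turn":[0,0,0],"fingers":255},{"linear":[0,0,8],"turn":[0,0,0],"fingers":255}]'
```

```text
time_s: 32.1
tcp_pos: [0.5983, 0.052, 0.2065]
tcp_rot: [-180.0, -0.1, -163.5]
ft_force: [-0.4, 0.8, -2.1]
width: 0.0097
time_s: 32.4
tcp_pos: [0.5984, 0.0519, 0.1986]
tcp_rot: [-180.0, -0.1, -163.5]
ft_force: [-0.5, 0.5, -2.2]
width: 0.0096
```

```bash
for i in 1 2; do python3 -m inch '[{"linear":[0,0,1.2],"turn":[0,0,0],"fingers":255},{"linear":[0,0,1.2],"turn":[0,0,0],"fingers":255}]' | grep -E "tcp_pos|tcp_rot|force"; done
```

```text
tcp_pos: [0.5988, 0.0519, 0.198]
tcp_rot: [-180.0, -0.1, -163.5]
ft_force: [-0.3, 0.1, -2.5]
tcp_pos: [0.5989, 0.052, 0.1972]
tcp_rot: [-180.0, -0.0, -163.5]
ft_force: [-0.3, -0.9, -1.0]
```

```bash
python3 -m inch '[{"linear":[0,0,0.8],"turn":[0,0,0],"fingers":255},{"linear":[0,0,0.8],"turn":[0,0,0],"fingers":255},{"linear":[0,0,0.8],"turn":[0,0,0],"fingers":255}]'; python3 -m inch '[{"linear":[0,0,0],"turn":[0,0,5],"fingers":255},{"linear":[0,0,0],"turn":[0,0,10],"fingers":255},{"linear":[0,0,0],"turn":[0,0,15],"fingers":255},{"linear":[0,0,0],"turn":[0,0,20],"fingers":255},{"linear":[0,0,0],"turn":[0,0,20],"fingers":255}]'; python3 go.py; python3 -c "
from bench import r;print(r.get_obs()['moment'])"
```

```text
time_s: 33.1
tcp_pos: [0.5989, 0.0519, 0.1972]
tcp_rot: [-180.0, -0.0, -163.5]
ft_force: [-1.7, -0.2, 5.0]
width: 0.0095
time_s: 33.6
tcp_pos: [0.5997, 0.052, 0.1971]
tcp_rot: [-179.9, 0.1, 176.4]
ft_force: [-0.2, 0.4, 4.8]
width: 0.0095
t 33.6 tcp [599.7   51.98 197.14] rpy [-179.95    0.1   176.42] grasp [599.79  51.93 143.14] q [-17.32  40.52  15.62 100.89 -15.48  40.61  92.96] F [-0.21  0.44  4.83] w 9.505219965061881
[ 0.00190474  0.06713284 -0.16969069]
```

Seated with about 7 N of contact and turning freely. Next: the rest of the turn.

```bash
python3 -m inch '[{"linear":[0,0,-0.3],"turn":[0,0,5],"fingers":255},{"linear":[0,0,-0.3],"turn":[0,0,10],"fingers":255},{"linear":[0,0,-0.3],"turn":[0,0,15],"fingers":255},{"linear":[0,0,-0.3],"turn":[0,0,20],"fingers":255},{"linear":[0,0,-0.3],"turn":[0,0,22],"fingers":255},{"linear":[0,0,-0.3],"turn":[0,0,22],"fingers":255}]'; python3 -c "
from bench import r;print(r.get_obs()['moment'])"
for i in 1 2 3; do python3 -m inch '[{"linear":[0,0,0],"turn":[0,0,2],"fingers":255},{"linear":[0,0,0],"turn":[0,0,2],"fingers":255}]' | grep -E "tcp|force";python3 -c "
from bench import r;print(r.get_obs()['moment'])"; done
```

```text
time_s: 34.2
tcp_pos: [0.5995, 0.0519, 0.1971]
tcp_rot: [-180.0, 0.1, 154.5]
ft_force: [0.3, 0.4, 6.4]
width: 0.0098
[-0.00350468  0.04488129 -0.09850904]
tcp_pos: [0.5994, 0.0519, 0.1971]
tcp_rot: [-180.0, 0.1, 152.5]
ft_force: [-0.3, -0.2, 5.3]
[-0.03677348  0.06541007 -0.03389765]
tcp_pos: [0.5994, 0.0518, 0.1972]
tcp_rot: [-180.0, 0.1, 150.6]
ft_force: [-0.5, 0.0, 5.9]
[-0.00057945  0.11759786  0.07135921]
tcp_pos: [0.5993, 0.0517, 0.1972]
tcp_rot: [-179.9, 0.1, 148.8]
ft_force: [-1.3, -1.2, 6.0]
[-0.20084951  0.15923165  1.1201469 ]
```

Torque jumped to 1.1 N m at yaw ≈149°, so the ears are on the stop (locked is ≈151.5°, and the stop lies about 1° past it). Relaxing, releasing and retreating.

```bash
python3 -m inch '[{"linear":[0,0,-0.8],"turn":[0,0,-1],"fingers":255},{"linear":[0,0,-0.8],"turn":[0,0,-1],"fingers":255},{"linear":[0,0,-0.8],"turn":[0,0,-1],"fingers":120},{"linear":[0,0,-0.8],"turn":[0,0,-1],"fingers":120},{"linear":[0,0,-0.8],"turn":[0,0,-1],"fingers":120},{"linear":[0,0,-0.8],"turn":[0,0,-1],"fingers":120},{"linear":[0,0,-0.8],"turn":[0,0,-1],"fingers":120},{"linear":[0,0,-0.8],"turn":[0,0,-1],"fingers":120}]'; python3 -m inch '[{"linear":[0,0,-15],"turn":[0,0,0],"fingers":120},{"linear":[0,0,-40],"turn":[0,0,0],"fingers":120},{"linear":[0,0,-80],"turn":[0,0,0],"fingers":120},{"linear":[0,0,-120],"turn":[0,0,0],"fingers":120},{"linear":[0,0,-120],"turn":[0,0,0],"fingers":120}]'; python3 go.py .5 -.3 .28 150 0
```

```text
time_s: 35.6
tcp_pos: [0.5987, 0.0519, 0.1972]
tcp_rot: [-179.9, -0.0, 149.4]
ft_force: [0.1, 0.3, -0.4]
width: 0.0448
time_s: 36.1
tcp_pos: [0.6018, 0.0513, 0.3241]
tcp_rot: [179.7, 0.5, 149.4]
ft_force: [0.7, -0.5, 0.6]
width: 0.0451
t 36.1 tcp [601.81  51.32 324.07] rpy [179.68   0.55 149.43] grasp [602.41  51.32 270.07] q [-24.9   33.09  28.1   94.29 -17.95  56.5   68.6 ] F [ 0.7  -0.46  0.55] w 45.133528405989395
[0.5, -0.3, 0.28, 150.0, 0.0] linear [ -91.12 -354.21  -11.04] turn [ 0.32  0.55 -0.57]
```

Moving aside, then a numeric check: the angle and centre of the brass bar from the top camera by colour.

```bash
python3 -m inch '[{"linear":[-12,-48,0],"turn":[0,0,0],"fingers":120},{"linear":[-24,-96,0],"turn":[0,0,0],"fingers":120},{"linear":[-36,-143,0],"turn":[0,0,0],"fingers":120},{"linear":[-48,-190,0],"turn":[0,0,0],"fingers":120},{"linear":[-60,-238,0],"turn":[0,0,0],"fingers":120},{"linear":[-72,-284,0],"turn":[0,0,0],"fingers":120},{"linear":[-84,-330,0],"turn":[0,0,0],"fingers":120},{"linear":[-90,-350,0],"turn":[0,0,0],"fingers":120}]'
python3 - <<'E'
from h import *
for n in("top","side"):
    im=r.camera(n)[:,:,::-1];cv2.imwrite(f"pics/f_{n}.png",im)
    h=cv2.cvtColor(im,cv2.COLOR_BGR2HSV);m=cv2.inRange(h,(18,110,80),(35,255,255))
    u,v=px(n,[.5985,.0513,.12]).astype(int);w=45;k=np.zeros_like(m);k[v-w:v+w,u-w:u+w]=m[v-w:v+w,u-w:u+w]
    N,L,S,C=cv2.connectedComponentsWithStats(k)
    for i in range(1,N):
        if S[i,4]<15:continue
        (cx,cy),wh,_=cv2.minAreaRect(np.argwhere(L==i)[:,::-1].astype(np.float32));p=np.argwhere(L==i)[:,::-1]
        q=np.array([pt(n,a,b,.144)[:2] for a,b in p]);d=np.linalg.svd(q-q.mean(0))[2][0];L1=np.ptp((q-q.mean(0))@d)
        print(n,S[i,4],C[i],"world@.144",q.mean(0),"az",np.degrees(np.arctan2(d[1],d[0]))%180,"len",L1)
E
```

```text
time_s: 36.9
tcp_pos: [0.4956, -0.3006, 0.3187]
tcp_rot: [-179.7, 0.1, 149.1]
ft_force: [-0.8, -0.6, -0.2]
width: 0.0449
top 80 [331.3875 169.2875] world@.144 [0.63582254 0.0219128 ] az 53.7423072299844 len 0.029194925004088518
top 132 [319.35606061 183.40909091] world@.144 [0.59865734 0.05167914] az 150.72941903538668 len 0.060710720487596403
top 107 [308.55140187 206.65420561] world@.144 [0.53871117 0.077494  ] az 31.21364571984404 len 0.032366819845566
side 227 [292.79295154 178.36123348] world@.144 [0.59092989 0.06029365] az 145.58692288526356 len 0.07531210929319529
side 190 [307.95789474 213.99473684] world@.144 [0.519547   0.12766182] az 50.47278516317601 len 0.04245003348485572
```

Bar at (0.5987, 0.0517), azimuth 150.7°, length 61 mm at z = 0.144: centred, seated and aligned with the base. Last check is the bystanders, then hand in.

```bash
python3 - <<'E'
from h import *
a=cv2.imread("pics/top0.png",0).astype(np.float32);b=cv2.imread("pics/f_top.png",0).astype(np.float32)
for n,u,v,w in(("box",331,250,16),("loupe",288,252,18),("dish",401,151,20),("pink",393,212,22)):
    T=a[v-w:v+w,u-w:u+w];S=b[v-w-8:v+w+8,u-w-8:u+w+8]
    _,m,_,l=cv2.minMaxLoc(cv2.matchTemplate(S,T,cv2.TM_CCOEFF_NORMED));print(n,"shift px",l[0]-8,l[1]-8,"score",round(m,2))
o=r.get_obs();print(o['time_s'],o['ft_force']);print(r.finish_job())
E
```

```text
box shift px 0 0 score 0.96
loupe shift px 0 0 score 0.98
dish shift px 0 0 score 1.0
pink shift px 0 0 score 0.95
37.0 [-0.18793275  0.16496069  0.35230306]
the job is handed in; nothing more can be done
None
```

I stood the canister upright on the counter, lowered it by its knob into the well, and set the cap on the base. I then turned the cap clockwise onto the stop and handed the job in at 37 s.

**Mishap:** my first set-down left the canister leaning about 13° on the tip of the loupe's cover, because I had overlooked how far the cover reaches. I gripped it by the knob along its leaning axis and straightened it in the air. I then stood it clear at about (0.50, 0.24), released it and gripped it again.

**Last checks:**
- **Canister:** it touched the well floor at about 8 mm, the expected height. I did not view a picture of it in the well. The evidence is that contact and the cap seating flat above it.
- **Cap seating:** the cap met the flat top at about 62 mm and sat level.
- **Cap lock:** turning torque rose to 1.1 N m at tool yaw of about 149°, against an expected lock at about 151.5°. The top camera afterwards put the bar at (0.599, 0.052), azimuth 150.7°. That is within about 1° of locked and 1 mm of my estimate of the base centre.
- **Bar angle in the side camera:** it gave 145.6°, but that blob includes the bar's side faces, so I trusted the top view.
- **Bystanders:** the ring box, loupe and dish show 0 px shift in the top image, and so does the pink look-alike.
- **Arm:** it stands clear of everything.

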